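# Eggs into their stands

## Robot

A 6-joint arm with a two-finger parallel gripper is mounted at the origin on the work surface. World frame = base frame: x ahead of the robot, y to its left, z up, the work surface at z = 0. Lengths are in m, angles in rad, forces in N, time in s.
With the tool pointing down it reaches from about 0.325 to 0.9 m from the base axis. Payload 3.5 kg.
Tool frame: the origin (TCP) lies on the front face of the gripper's body, between the roots of the fingers; the fingertips stand 73 mm ahead of it and the grasp point (between the pads) lies 54 mm ahead of it; x points along the fingers, y is the direction in which the jaws open and shut, and the axes are right-handed (so a half turn about x gives the same grasp; the last joint's range is limited). The gripper opens to 85 mm and grips with 20 to 120 N. Pads are 22 mm wide; open, the fingers measure 114 mm over their backs; the gripper's body (76 mm by 85 mm) begins 54 mm behind the grasp point. The pads swing forward as they close: fully open they stand 13 mm farther back than shut.
Start: joints at [1.035, 0.276, -0.026, 1.268, 0, 1.467], TCP at [0.262, 0.567, 0.304] pointing down, gripper open.
Joint ranges: [-3.12, 3.12], [-0.85, 1.88], [-1.08, 1.24], [-1.95, 2.15], [-1.57, 1.53], [-3.14, 3.14]. Speed limits (rad/s): [2.57, 2.57, 3.14, 3.14, 3.14, 3.14].

## Interface

Orientations are given as a unit quaternion [w, x, y, z].
In Python, from workcell import get_obs, snapshot, camera_model, close_job gives the robot as it stands. The module is installed in compiled form; this text tells all that it offers.
- The arm moves only by the tool servo_tool, never from a script. Its argument "rows" is a list of rows, each a list of 7 numbers: the finger opening in mm, from 0 to 85.4, then the shift along the tool's x, y, z in units of 30 mm (1.0 is 30 mm), then the turn, a rotation vector about the tool's x, y, z in units of 5 degrees (1.0 is 5 degrees). A call has 1 to 5 rows; each row shifts and turns the commanded pose from where the row before left it, along the tool's axes as they then stand; what a row does not reach is not made up. A row lasts 1/12 s, in which the tool goes at most 41.7 mm and 7.16 degrees, less where a joint would pass 70% of its speed; a pose out of reach is approached as far as the arm can. A call with a number of a shift or a turn outside -1 to 1 is refused whole. A call with a gripper value outside its range is refused whole. The fingers move at their own pace and stop on an object; the grip force is fixed at half the most. Time passes only in rows, so rows that do not move let the fingers close. It gives the time, the measured TCP pose, the force and the opening at its end, in the units of the state.
- get_obs(): the state, without advancing time (a new reading comes with each control period).
- snapshot(name): name is "scene" or "top" or "wrist"; returns the picture (480x640x3 uint8, red, green, blue); there is no depth.
- camera_model(name): a dict with "fovy" (degrees; the focal length in pixels is half the picture's height over the tangent of half this angle, whatever the lens; pixels are square), "cx", "cy" (the principal point, pixels), "k1" (the pictures are not rectified: a ray, as slopes to the right and down, at radius r is drawn at 1 + k1 r^2 times it, then the intrinsics apply), "R" (3x3) and "t" (3): a world point X has camera coordinates R X + t; the wrist camera has in their place "T_tool_cam" (4x4, takes a point from camera to tool coordinates, whose origin is the TCP and whose axes are the tool frame's). Camera axes: x right, y down, z forward; pixel columns grow to the right and rows downward; lengths in m; the calibration is good to about 2 mm. A picture is of the moment at which its call begins: read the wrist's pose just before it. camera_model takes no time and is no camera call.
- close_job(): hands the job in, once; it reports no verdict.
The state is a dict: "t": time; "qpos": joint angles; "dq": joint speeds; "joint_torque": joint torques, N m; "position": TCP position; "eef_rot": TCP orientation; "ft_force": force on the tool from outside, world axes, zero at the start; "moment": the same for the moment, N m; "gripper_width": opening from 0.0 (shut) to 1.0 (fully open).
Only numpy, scipy, OpenCV 4.12 (cv2) and the standard library are available. Lean on these libraries where they do the work, as an engineer would, in place of code of your own. Each camera call takes 0.05 s, during which the arm holds its last target.

## Task

The eggs are lying loose on the kitchen table and will roll away: lay each in the middle of the wooden ring stand of its size, the large goose egg in the largest stand, the two hen eggs one in each of the two middle-sized stands and the little quail egg in the smallest. Set them down without dropping them, let go of them at rest, and leave the lemon and the potato where they lie.

Things in the scene. Friction and masses are not known exactly. Their poses are not given: they have to be found in the camera images.
- goose_egg: The goose egg, much the largest: a smooth cream-white egg lying loose on its side on the table, 54 mm thick and 76 mm long, about 130 g. Its origin lies on the long axis at the thickest section (27 mm above the table while it lies there, 36 mm from the blunt end, 40 mm from the pointed end); its x axis runs along the egg towards the pointed end and may dip a few degrees. Seated on its side in its stand, its origin is about 34 mm above the table
- hen_egg_a: One of the two like hen eggs, middle-sized: a smooth cream-white egg lying loose on its side on the table, 44 mm thick and 57 mm long, about 60 g. Its origin lies on the long axis at the thickest section (22 mm above the table while it lies there, 27 mm from the blunt end, 30 mm from the pointed end); its x axis runs along the egg towards the pointed end and may dip a few degrees. Seated on its side in its stand, its origin is about 28 mm above the table
- hen_egg_b: The other of the two like hen eggs, middle-sized: a smooth cream-white egg lying loose on its side on the table, 44 mm thick and 57 mm long, about 60 g. Its origin lies on the long axis at the thickest section (22 mm above the table while it lies there, 27 mm from the blunt end, 30 mm from the pointed end); its x axis runs along the egg towards the pointed end and may dip a few degrees. Seated on its side in its stand, its origin is about 28 mm above the table
- quail_egg: The quail egg, much the smallest: a smooth cream-white egg lying loose on its side on the table, 28 mm thick and 35 mm long, about 14 g. Its origin lies on the long axis at the thickest section (14 mm above the table while it lies there, 16 mm from the blunt end, 19 mm from the pointed end); its x axis runs along the egg towards the pointed end and may dip a few degrees. Seated on its side in its stand, its origin is about 19 mm above the table
- large_stand: The largest egg stand: a dark wooden ring fixed to the table, 66 mm across outside, 12 mm high, with a round opening 46 mm across in which an egg lies without rolling. Its origin is the centre of its underside, on the table; z up
- middle_stand_a: One of the two like middle-sized egg stands: a dark wooden ring fixed to the table, 50 mm across outside, 10 mm high, with a round opening 34 mm across in which an egg lies without rolling. Its origin is the centre of its underside, on the table; z up
- middle_stand_b: The other of the two like middle-sized egg stands: a dark wooden ring fixed to the table, 50 mm across outside, 10 mm high, with a round opening 34 mm across in which an egg lies without rolling. Its origin is the centre of its underside, on the table; z up
- small_stand: The smallest egg stand: a dark wooden ring fixed to the table, 36 mm across outside, 8 mm high, with a round opening 22 mm across in which an egg lies without rolling. Its origin is the centre of its underside, on the table; z up
- lemon: A lemon lying loose on the table, 52 mm thick, 73 mm long, with a nub at each end; not to be moved. Origin at its middle, 26 mm above the table, x along it
- potato: A small brown potato lying loose on the table, 50 mm thick, 73 mm long; not to be moved. Origin at its middle, 25 mm above the table, x along it
Things that resemble listed ones, but are neither listed nor needed, are in the scene too. Leave any blue or turquoise look-alike of the hen_egg_a alone. What is shaped like the middle_stand_b but purple is not meant.

How it is judged:
By the outcome, as a careful person would: the job done as asked, in the order asked, and still so for the second after the job is handed in, with the robot touching nothing.
It also fails if it takes over 128 s, if anything falls off the work surface, if the arm or the gripper's body presses on something with over 40 N, if the wrist force passes 120 N, or if a joint passes its speed limit or range.

## Working session

There is one attempt and no reset: what is moved stays moved. The work goes in short steps, Python scripts to look and compute and a tool call to move; the robot and the scene stay as the last step left them, time stands still between calls to the robot, and variables do not carry over. Pictures are saved under pics/ and viewed, and the job is handed in when it is done.

Besides the shell and the picture viewer there is one more tool, called by a JSON object that holds its "fn" and its "kwargs". servo_tool: Moves the arm, as the interface text tells. Its arguments: {"type":"object","properties":{"rows":{"type":"array"}},"required":["rows"]}

```bash
mkdir -p pics
python3 - <<'E'
from workcell import *
import cv2
for n in ["scene","top"]:
    cv2.imwrite(f"pics/{n}0.png",cv2.cvtColor(snapshot(n),cv2.COLOR_RGB2BGR)); 
    m=camera_model(n); print(n,m)
print(camera_model("wrist"))
o=get_obs();print(o)
E
```

```text
scene {'fovy': 45.99421580443389, 'cx': 316.0519095545872, 'cy': 240.96804426119758, 'k1': -0.10346961032997522, 'R': array([[-0.14525638,  0.98935566,  0.00871513],
       [ 0.7253437 ,  0.1124768 , -0.67913584],
       [-0.67288714, -0.09232735, -0.73396087]]), 't': array([ 0.09027578, -0.36789979,  1.65179356])}
top {'fovy': 53.47986146093219, 'cx': 314.83436059518243, 'cy': 238.4454960431303, 'k1': -0.09512226606521579, 'R': array([[ 7.32227650e-04, -9.99996850e-01, -2.40085547e-03],
       [-9.89718625e-01, -3.81311915e-04, -1.43027614e-01],
       [ 1.43026248e-01,  2.48090015e-03, -9.89715786e-01]]), 't': array([0.00910676, 0.55871046, 0.92924719])}
{'fovy': 69.71873912157095, 'cx': 321.7166387820851, 'cy': 239.820562381477, 'k1': -0.017814824530232667, 'T_tool_cam': array([[ 6.60101871e-04, -2.97896862e-01,  9.54597834e-01,
        -6.99097974e-02],
       [ 9.99999408e-01, -6.29253906e-04, -8.87865250e-04,
        -2.75346897e-05],
       [ 8.65176688e-04,  9.54597854e-01,  2.97896270e-01,
        -7.66196386e-02],
       [ 0.00000000e+00,  0.00000000e+00,  0.00000000e+00,
         1.00000000e+00]])}
{'t': 0.1, 'qpos': array([ 1.03458712e+00,  2.77077250e-01, -2.77774839e-02,  1.26802390e+00,
       -1.22680991e-05,  1.46739151e+00]), 'dq': array([-7.58915300e-05, -1.31618101e-03,  3.61830758e-03, -5.40134149e-04,
        1.31678581e-03, -8.87325374e-04]), 'joint_torque': array([ 8.18589051e-04, -4.46707571e+01,  2.96129411e+01,  8.48932163e-03,
       -6.25664529e-05, -8.17036891e-06]), 'position': array([0.26185183, 0.56686134, 0.30284287]), 'eef_rot': array([ 0.69038671,  0.15112761,  0.69084138, -0.15252809]), 'ft_force': array([0.5275053 , 0.205204  , 1.20140645]), 'moment': array([ 0.06119566, -0.02045466, -0.03321421]), 'gripper_width': 1.0069188280916197}
```

View pics/top0.png

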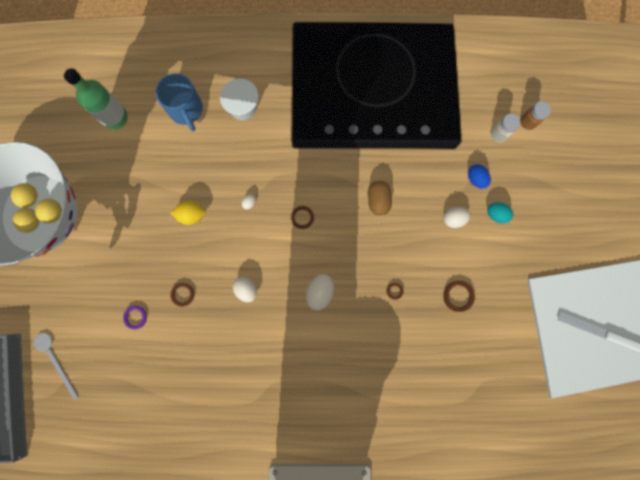

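View pics/scene0.png

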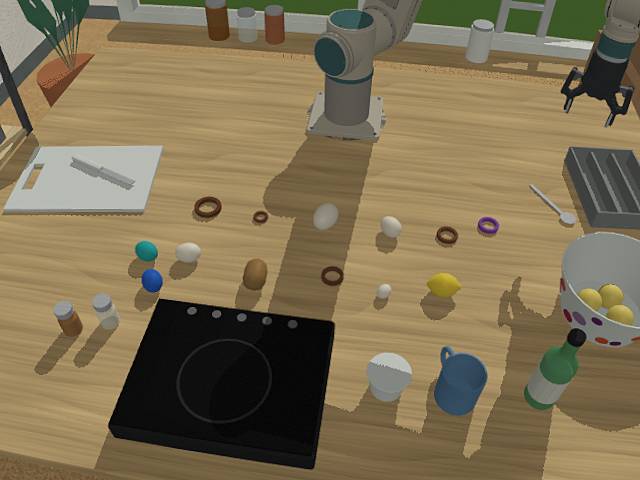

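Top view: goose egg (320,292), hen eggs (245,289) and (456,217), quail (249,202). Stands: large (459,295), small (395,290), middle (302,217) and (183,293); the purple ring (135,317) and the blue/turquoise eggs (479,176), (500,213) are decoys. Measuring now.

```bash
cat > h.py <<'E'
from workcell import *
import cv2, numpy as np
from scipy.spatial.transform import Rotation as Rn
def K(m):
    f=240/np.tan(np.radians(m['fovy'])/2); return np.array([[f,0,m['cx']],[0,f,m['cy']],[0,0,1.]])
def rays(m,px,pose=None):
    p=cv2.undistortPoints(np.array(px,float).reshape(-1,1,2),K(m),np.array([m['k1'],0,0,0.]))[:,0]
    d=np.c_[p,np.ones(len(p))]
    if 'R' in m: return -m['R'].T@m['t'], d@m['R']
    T=np.eye(4); T[:3,:3]=pose[1]; T[:3,3]=pose[0]; T=T@m['T_tool_cam']
    return T[:3,3], d@T[:3,:3].T
def onplane(m,px,z,pose=None):
    c,d=rays(m,px,pose); s=(z-c[2])/d[:,2]; return c+d*s[:,None]
def pose():
    o=get_obs(); q=o['eef_rot']; return o['position'],Rn.from_quat([q[1],q[2],q[3],q[0]]).as_matrix()
def save(n,im): cv2.imwrite(f"pics/{n}.png",cv2.cvtColor(im,cv2.COLOR_RGB2BGR))
def plan(xyz,yaw):
    """remaining shift (units) and roll for tool y axis along yaw (mod pi)"""
    p,R=pose(); o=get_obs()
    d=R.T@(np.array(xyz)-p)/0.03
    # desired R: x down, y=(cos,sin,0)
    best=None
    for k in (0,np.pi):
        y=np.array([np.cos(yaw+k),np.sin(yaw+k),0]);x=np.array([0,0,-1.]);D=np.c_[x,y,np.cross(x,y)]
        rv=Rn.from_matrix(R.T@D).as_rotvec(degrees=True)/5
        if best is None or np.linalg.norm(rv)<np.linalg.norm(best): best=rv
    print('pos',p.round(4),'t',round(o['t'],2),'w',round(o['gripper_width'],3),'q6',o['qpos'][5].round(2),'\n shift units (tool)',d.round(2),'turn units',best.round(2), 'q6 after ~',)
E
cat > m.py <<'E'
from h import *
def seg(im):
    hsv=cv2.cvtColor(im,cv2.COLOR_RGB2HSV); return hsv
names={'top':dict(goose=(320,292,27),henA=(245,289,22),henB=(456,217,22),quail=(249,202,14),lemon=(188,212,26),potato=(380,198,25),L=(459,295,12),S=(395,290,8),M1=(302,217,10),M2=(183,293,10)),
'scene':dict(goose=(326,216,27),henA=(391,227,22),henB=(188,253,22),quail=(384,291,14),lemon=(444,286,26),potato=(256,274,25),L=(208,207,12),S=(260,217,8),M1=(332,276,10),M2=(447,235,10))}
for n in names:
    im=snapshot(n); m=camera_model(n); hsv=cv2.cvtColor(im,cv2.COLOR_RGB2HSV).astype(int)
    H,S,V=hsv[...,0],hsv[...,1],hsv[...,2]
    for k,(u,v,z) in names[n].items():
        if k=='potato':continue
        r=34
        sl=np.s_[v-r:v+r,u-r:u+r]
        if k in('L','S','M1','M2'): mk=(V[sl]<125)&(S[sl]>105)
        elif k=='lemon': mk=(S[sl]>190)
        else: mk=(S[sl]<75)
        mk=mk.astype(np.uint8)
        cs,_=cv2.findContours(mk,cv2.RETR_EXTERNAL,cv2.CHAIN_APPROX_NONE)
        cs=[c for c in cs if len(c)>8]
        if not cs: print(n,k,'none');continue
        c=min(cs,key=lambda c:np.linalg.norm(c[:,0].mean(0)-r)-0.3*len(c))
        px=c[:,0]+[u-r,v-r]
        P=onplane(m,px,z/1000)[:,:2]*1000
        c2=P.astype(np.float32).reshape(-1,1,2)
        M=cv2.moments(c2); (cc,ax,an)=cv2.fitEllipse(c2)
        # direction by minAreaRect
        print(n,k,'cen',(round(M['m10']/M['m00'],1),round(M['m01']/M['m00'],1)),'ell',np.round(cc,1),np.round(ax,1),'longaxis yaw',round((an+90)%180),'px',len(px))
E
python3 m.py
```

```text
top goose cen (450.9, -0.4) ell [ 4.509e+02 -4.000e-01] [52.3 75.1] longaxis yaw 161 px 91
top henA cen (456.0, 154.2) ell [456.1 154.2] [43.1 55.2] longaxis yaw 39 px 68
top henB cen (607.2, -288.2) ell [ 607.2 -288.2] [42.9 57.1] longaxis yaw 105 px 67
top quail cen (641.8, 150.9) ell [641.8 150.9] [27.3 34.6] longaxis yaw 146 px 41
top lemon cen (615.9, 275.1) ell [615.9 275.3] [44.9 62.8] longaxis yaw 89 px 70
top L cen (446.4, -289.7) ell [ 446.4 -289.7] [64.7 72.5] longaxis yaw 175 px 96
top S cen (457.2, -156.8) ell [ 457.3 -156.8] [33.  39.6] longaxis yaw 170 px 50
top M1 cen (629.1, 11.9) ell [628.9   9.9] [100.6 110.8] longaxis yaw 169 px 239
top M2 cen (449.8, 284.8) ell [449.8 284.8] [47.9 56. ] longaxis yaw 158 px 71
scene goose cen (451.1, -3.4) ell [451.1  -3.4] [55.3 89.9] longaxis yaw 173 px 72
scene henA cen (456.9, 151.2) ell [457.  151.3] [46.5 67.9] longaxis yaw 13 px 58
scene henB cen (606.6, -291.7) ell [ 606.7 -291.6] [53.8 60.6] longaxis yaw 46 px 63
scene quail cen (642.9, 148.0) ell [642.9 148. ] [27.1 40.9] longaxis yaw 160 px 40
scene lemon cen (622.8, 269.2) ell [618.8 270.3] [54.1 64.1] longaxis yaw 106 px 116
scene L cen (455.1, -292.8) ell [ 455.2 -292.9] [67.6 85.4] longaxis yaw 1 px 79
scene S cen (462.0, -159.4) ell [ 462.  -159.3] [34.2 46.4] longaxis yaw 178 px 42
scene M1 cen (608.3, 5.7) ell [608.2   5.8] [112.  220.3] longaxis yaw 1 px 283
scene M2 cen (457.3, 282.4) ell [457.3 282.5] [49.1 66.8] longaxis yaw 166 px 61
```

Run:
```python
from h import *
p,R=pose();print(R.round(3))
plan([.451,-.002,.22],np.radians(71))
```

```text
[[-0.001  0.419  0.908]
 [-0.001  0.908 -0.419]
 [-1.    -0.001 -0.   ]]
pos [0.2619 0.567  0.3031] t 0.2 w 1.002 q6 1.47 
 shift units (tool) [  2.79 -14.57  13.68] turn units [-1.16 -0.    0.02] q6 after ~
```

{"fn": "servo_tool", "kwargs": {"rows": [[85, 0, -0.5, 0.45, 0, 0, 0], [85, 0, -0.9, 0.85, 0, 0, 0], [85, 0, -0.95, 0.9, 0, 0, 0], [85, 0, -0.95, 0.9, 0, 0, 0], [85, 0, -0.95, 0.9, 0, 0, 0]]}}

```text
t: 0.62
position: [0.3176, 0.3997, 0.3036]
eef_rot: [0.691, 0.151, 0.691, -0.152]
ft_force: [1.0, -0.1, 0.2]
gripper_width: 0.999
```

{"fn": "servo_tool", "kwargs": {"rows": [[85, 0.1, -0.95, 0.9, 0, 0, 0], [85, 0.2, -0.95, 0.9, 0, 0, 0], [85, 0.2, -0.95, 0.9, 0, 0, 0], [85, 0.2, -0.95, 0.9, 0, 0, 0], [85, 0.2, -0.95, 0.9, 0, 0, 0]]}}

```text
t: 1.03
position: [0.3804, 0.2135, 0.2767]
eef_rot: [0.691, 0.152, 0.69, -0.152]
ft_force: [0.5, -0.8, 0.4]
gripper_width: 0.999
```

{"fn": "servo_tool", "kwargs": {"rows": [[85, 0.3, -0.95, 0.9, 0, 0, 0], [85, 0.3, -0.95, 0.9, 0, 0, 0], [85, 0.4, -0.95, 0.9, 0, 0, 0], [85, 0.4, -0.95, 0.9, 0, 0, 0], [85, 0.4, -0.95, 0.9, 0, 0, 0]]}}

```text
t: 1.45
position: [0.4433, 0.0274, 0.2226]
eef_rot: [0.691, 0.152, 0.69, -0.152]
ft_force: [0.5, 0.9, 0.1]
gripper_width: 1.0
```

Run:
```python
from h import *
plan([.451,-.002,.22],np.radians(71))
```

```text
pos [0.4433 0.0274 0.2226] t 1.45 w 1.0 q6 0.35 
 shift units (tool) [ 0.09 -0.78  0.64] turn units [-1.16  0.01 -0.  ] q6 after ~
```

{"fn": "servo_tool", "kwargs": {"rows": [[85, 0, -0.4, 0.3, -0.6, 0, 0], [85, 0, -0.2, 0.15, -0.55, 0, 0], [85, 0, 0, 0, 0, 0, 0]]}}

```text
t: 1.7
position: [0.4486, 0.0057, 0.2226]
eef_rot: [0.697, 0.118, 0.697, -0.118]
ft_force: [-0.3, 0.5, 0.4]
gripper_width: 0.99
```

```bash
cat > w.py <<'E'
from h import *
import sys
p=pose(); im=snapshot("wrist"); save(sys.argv[1],im); np.savez('w_'+sys.argv[1]+'.npz',im=im,p=p[0],R=p[1])
E
python3 w.py w1; python3 -c "
from h import *
plan([.451,-.002,.22],np.radians(71))"
```

```text
pos [0.4483 0.0067 0.2227] t 1.75 w 0.997 q6 0.21 
 shift units (tool) [ 0.09 -0.24  0.18] turn units [-0.04 -0.01 -0.  ] q6 after ~
```

View pics/w1.png

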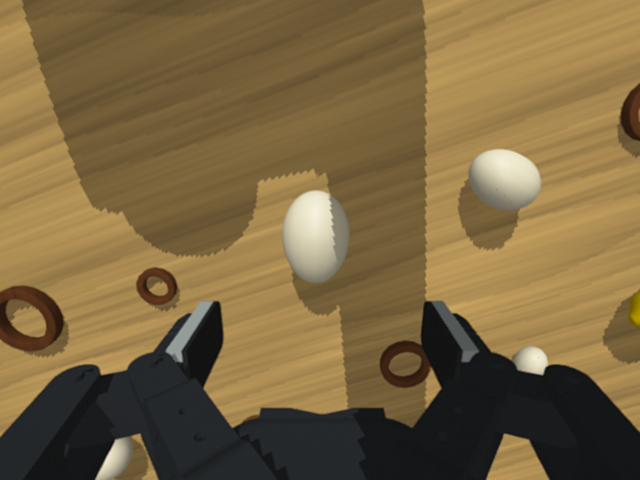

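The wrist view shows goose (316,236), hen egg (505,180), small stand (157,287), large (28,320), middle stand (405,363) partly behind a finger, quail (530,360).

```bash
cat > wm.py <<'E'
from h import *
def meas(name,items,dbg=None):
    z=np.load('w_'+name+'.npz'); im=z['im']; ps=(z['p'],z['R']); m=camera_model('wrist')
    hsv=cv2.cvtColor(im,cv2.COLOR_RGB2HSV).astype(int); S,V=hsv[...,1],hsv[...,2]
    for k,u,v,h,kind in items:
        if kind=='egg': mk=(S<75)&(V>90)
        else: mk=(V<118)&(S>125)&((hsv[...,0]<12))
        mk=mk.astype(np.uint8)
        if dbg: cv2.imwrite('pics/'+dbg+kind+'.png',mk*255)
        cs,_=cv2.findContours(mk,cv2.RETR_LIST if kind!='egg' else cv2.RETR_EXTERNAL,cv2.CHAIN_APPROX_NONE)
        cs=[c for c in cs if len(c)>25 and np.linalg.norm(c[:,0].mean(0)-[u,v])<25]
        for c in cs:
            P=onplane(m,c[:,0],h/1000,ps)[:,:2]*1000
            c2=P.astype(np.float32).reshape(-1,1,2); M=cv2.moments(c2);cc,ax,an=cv2.fitEllipse(c2)
            out=''
            if kind=='egg':
                cen=np.array(cc); a=np.radians(an+90); d=np.array([np.cos(a),np.sin(a)]); s=(P-cen)@d; w=(P-cen)@np.array([-d[1],d[0]])
                L=s.max()-s.min(); mid=(s.max()+s.min())/2
                wp=np.ptp(w[s>mid+.25*L]);wn=np.ptp(w[s<mid-.25*L]); out=f'blunt/point w+ {wp:.1f} w- {wn:.1f}'
            print(k,'cen',(round(M['m10']/M['m00'],1),round(M['m01']/M['m00'],1)),'ell',np.round(cc,1),np.round(ax,1),'yaw',round((an+90)%180,1),len(c),out)
E
python3 -c "
from wm import *
meas('w1',[('goose',316,236,27,'egg'),('henA',505,180,22,'egg'),('S',157,287,8,'ring'),('L',28,320,12,'ring'),('M1',405,363,10,'ring')],'d1')"
```

```text
goose cen (450.9, -0.9) ell [450.9  -0.9] [52.8 77. ] yaw 160.2 225 blunt/point w+ 45.8 w- 43.7
henA cen (456.4, 154.3) ell [456.4 154.3] [43.3 60.3] yaw 46.0 186 blunt/point w+ 36.6 w- 37.5
S cen (451.2, -155.2) ell [ 451.3 -155.1] [21.8 26.9] yaw 44.3 95 
S cen (452.0, -154.9) ell [ 452.1 -154.6] [31.5 32.6] yaw 130.5 166 
L cen (457.8, -304.0) ell [ 457.9 -303.9] [ 5.4 16.2] yaw 98.3 38 
L cen (442.8, -259.7) ell [ 442.8 -259.7] [ 5.1 11.2] yaw 56.4 28 
L cen (442.4, -283.2) ell [ 441.5 -283.6] [52.6 62.1] yaw 124.0 737 
M1 cen (606.6, 34.5) ell [605.3  35.8] [41.6 46.5] yaw 0.6 315
```

```bash
python3 -c "
from h import *
plan([.4509,-.001,.083],np.radians(70.3))"
```

```text
pos [0.4483 0.0067 0.2227] t 1.75 w 0.997 q6 0.21 
 shift units (tool) [ 4.66 -0.21  0.17] turn units [ 0.1  -0.01 -0.  ] q6 after ~
```

{"fn": "servo_tool", "kwargs": {"rows": [[85, 0.5, -0.21, 0.17, 0.1, 0, 0], [85, 0.8, 0, 0, 0, 0, 0], [85, 0.9, 0, 0, 0, 0, 0], [85, 0.8, 0, 0, 0, 0, 0], [85, 0.6, 0, 0, 0, 0, 0]]}}

```text
t: 2.17
position: [0.4498, 0.001, 0.1133]
eef_rot: [0.696, 0.12, 0.697, -0.12]
ft_force: [-0.3, -0.6, -0.5]
gripper_width: 0.995
```

{"fn": "servo_tool", "kwargs": {"rows": [[85, 0.5, 0, 0, 0, 0, 0], [85, 0.4, 0, 0, 0, 0, 0], [85, 0.16, 0, 0, 0, 0, 0], [85, 0, 0, 0, 0, 0, 0]]}}

```text
t: 2.5
position: [0.4499, 0.0007, 0.0822]
eef_rot: [0.696, 0.12, 0.698, -0.12]
ft_force: [-0.7, 0.5, -0.2]
gripper_width: 0.993
```

```bash
python3 w.py w2; python3 -c "
from h import *
plan([.4509,-.001,.083],np.radians(70.3))"
```

```text
pos [0.4506 0.0005 0.083 ] t 2.55 w 0.995 q6 0.2 
 shift units (tool) [ 0.   -0.05  0.03] turn units [ 0.04 -0.01  0.  ] q6 after ~
```

View pics/w2.png

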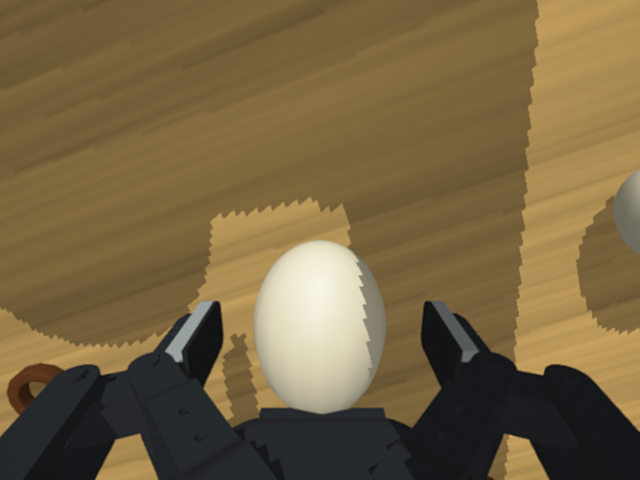

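{"fn": "servo_tool", "kwargs": {"rows": [[70, 0, -0.03, 0.02, 0, 0, 0], [60, 0, 0, 0, 0, 0, 0], [55, 0, 0, 0, 0, 0, 0], [50, 0, 0, 0, 0, 0, 0], [48, 0, 0, 0, 0, 0, 0]]}}

```text
t: 2.97
position: [0.4522, -0.0014, 0.0844]
eef_rot: [0.698, 0.12, 0.696, -0.12]
ft_force: [-1.2, 0.2, 6.8]
gripper_width: 0.606
```

{"fn": "servo_tool", "kwargs": {"rows": [[48, 0, 0, 0, 0, 0, 0], [48, 0, 0, 0, 0, 0, 0], [48, 0, 0, 0, 0, 0, 0], [48, 0, 0, 0, 0, 0, 0]]}}

```text
t: 3.3
position: [0.4522, -0.0014, 0.0844]
eef_rot: [0.698, 0.12, 0.696, -0.12]
ft_force: [-0.9, 0.5, 5.5]
gripper_width: 0.609
```

{"fn": "servo_tool", "kwargs": {"rows": [[48, -0.3, 0, 0, 0, 0, 0], [48, -0.6, 0, 0, 0, 0, 0], [48, -0.8, 0, 0, 0, 0, 0], [48, -0.8, 0, 0, 0, 0, 0], [48, -0.3, 0, 0, 0, 0, 0]]}}

```text
t: 3.72
position: [0.4531, -0.0015, 0.1706]
eef_rot: [0.699, 0.12, 0.695, -0.12]
ft_force: [0.8, 0.3, -1.7]
gripper_width: 0.607
```

```bash
python3 w.py w3
python3 - <<'E'
from h import *
im=snapshot('top'); save('top1',im)
cv2.imwrite('pics/top1c.png',cv2.resize(cv2.cvtColor(im[170:330,120:500],cv2.COLOR_RGB2BGR),None,fx=2,fy=2,interpolation=cv2.INTER_CUBIC))
plan([.4464,-.2897,.15],np.radians(70.3))
E
```

```text
pos [ 0.4531 -0.0015  0.1694] t 3.82 w 0.609 q6 0.2 
 shift units (tool) [ 0.65 -9.13  3.  ] turn units [ 0.03  0.06 -0.01] q6 after ~
```

View pics/w3.png

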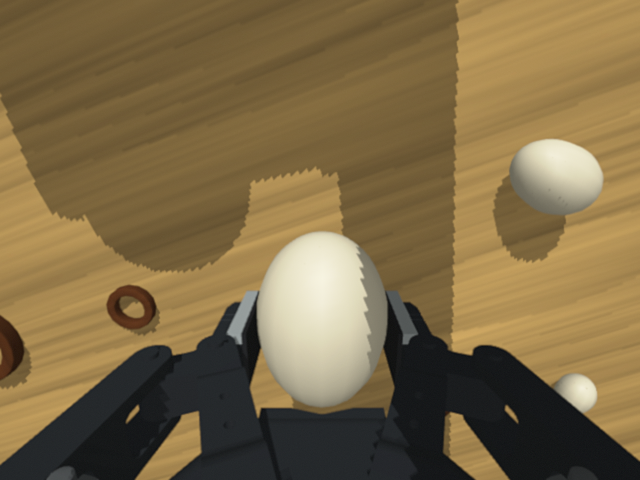

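View pics/top1c.png

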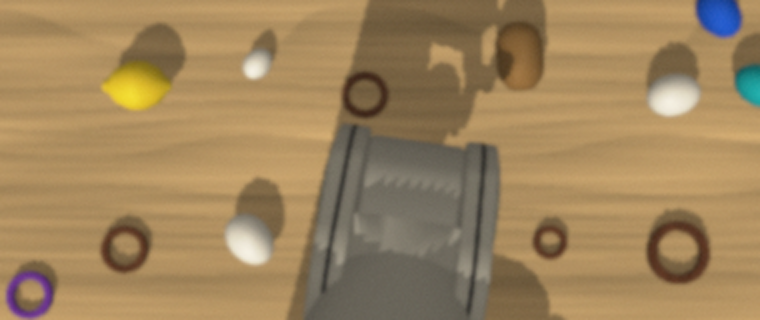

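```bash
cat > rings.py <<'E'
from h import *
def rings(n,items,im=None):
    im=snapshot(n) if im is None else im; m=camera_model(n)
    for k,(u,v,z,din) in items.items():
        r=30; crop=cv2.resize(im[v-r:v+r,u-r:u+r],None,fx=4,fy=4,interpolation=cv2.INTER_CUBIC)
        hsv=cv2.cvtColor(crop,cv2.COLOR_RGB2HSV).astype(int)
        a=(crop[...,0].astype(float)+1)/(crop[...,2]+1.)
        # ring: redness hue low
        mk=((hsv[...,0]<13)|(hsv[...,0]>170))&(hsv[...,1]>90)
        mk=mk.astype(np.uint8)
        cs,hier=cv2.findContours(mk,cv2.RETR_CCOMP,cv2.CHAIN_APPROX_NONE)
        for c,h in zip(cs,hier[0]):
            if len(c)<60: continue
            px=(c[:,0]+.5)/4-.5+[u-r,v-r]
            for zz in ([z] if h[3]<0 else [z]):
                P=onplane(m,px,zz/1000)[:,:2].astype(np.float32)*1000
                cc,ax,an=cv2.fitEllipse(P.reshape(-1,1,2))
                if abs(cc[0]-P[:,0].mean())<5: print(n,k,'outer' if h[3]<0 else 'hole',np.round(cc,1),np.round(ax,1))
E
python3 - <<'E'
from rings import *
rings('top',dict(L=(459,295,12,46),S=(395,290,8,22),M1=(302,217,10,34),M2=(183,293,10,34)))
E
```

```text
top L outer [ 442.6 -289.8] [61. 62.]
top L hole [ 442.9 -289.5] [47.9 49.4]
top S outer [ 454.3 -156.3] [30.5 31. ]
top S hole [ 454.  -156.2] [24.7 25.6]
top M1 outer [608.9  36.4] [41.2 42.3]
top M2 outer [445.9 286.7] [44.6 45.5]
top M2 hole [445.8 286.3] [36.6 37.7]
```

{"fn": "servo_tool", "kwargs": {"rows": [[48, 0, -0.4, 0.13, 0, 0, 0], [48, 0, -0.8, 0.26, 0, 0, 0], [48, 0, -1, 0.33, 0, 0, 0], [48, 0, -1, 0.33, 0, 0, 0], [48, 0, -1, 0.33, 0, 0, 0]]}}

```text
t: 4.28
position: [0.4466, -0.1344, 0.1651]
eef_rot: [0.696, 0.12, 0.698, -0.119]
ft_force: [0.6, 0.3, -1.7]
gripper_width: 0.607
```

{"fn": "servo_tool", "kwargs": {"rows": [[48, 0, -1, 0.33, 0, 0, 0], [48, 0, -1, 0.33, 0, 0, 0], [48, 0, -0.6, 0.2, 0, 0, 0], [48, 0, -0.2, 0.1, 0, 0, 0], [48, 0, 0, 0, 0, 0, 0]]}}

```text
t: 4.7
position: [0.4465, -0.2235, 0.1655]
eef_rot: [0.696, 0.121, 0.697, -0.121]
ft_force: [0.7, 1.1, -0.8]
gripper_width: 0.606
```

```bash
python3 w.py w4
python3 - <<'E'
from h import *
plan([.4427,-.2896,.0915],np.radians(70.3))
E
```

```text
pos [ 0.4463 -0.2223  0.1656] t 4.75 w 0.604 q6 -0.25 
 shift units (tool) [ 2.46 -2.16  0.65] turn units [ 0.02 -0.04 -0.02] q6 after ~
```

View pics/w4.png

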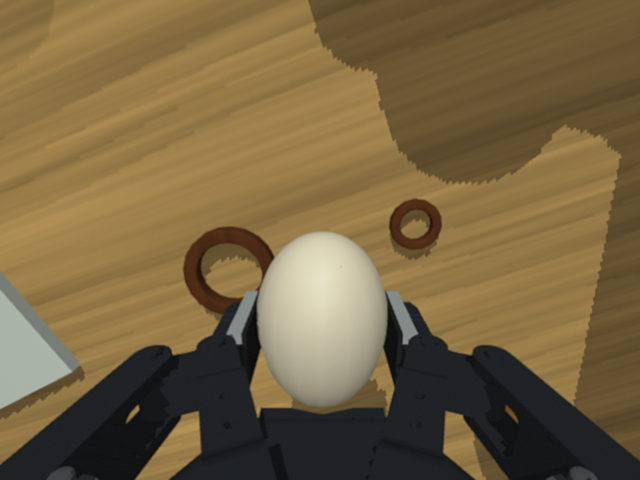

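Run:
```python
from h import *
z=np.load('w_w4.npz');m=camera_model('wrist')
print((1000*onplane(m,[(229,270),(415,224)],.010,(z['p'],z['R']))).round(1))
# egg in hand centre: ray at px (322,320)
print((1000*onplane(m,[(322,320)],z['p'][2]-.0574,(z['p'],z['R']))).round(1), z['p'])
```

```text
[[ 439.1 -290.5   10. ]
 [ 451.  -158.2   10. ]]
[[ 444.7 -222.9  108.1]] [ 0.44653036 -0.22354202  0.16554996]
```

{"fn": "servo_tool", "kwargs": {"rows": [[48, 0, -0.5, 0.15, 0, 0, 0], [48, 0.1, -0.8, 0.24, 0, 0, 0], [48, 0.2, -0.6, 0.18, 0, 0, 0], [48, 0.2, -0.26, 0.08, 0, 0, 0], [48, 0.2, 0, 0, 0, 0, 0]]}}

```text
t: 5.17
position: [0.4439, -0.2902, 0.1453]
eef_rot: [0.697, 0.12, 0.697, -0.12]
ft_force: [0.1, 0.3, -1.4]
gripper_width: 0.604
```

{"fn": "servo_tool", "kwargs": {"rows": [[48, 0.4, 0, 0, 0, 0, 0], [48, 0.4, 0, 0, 0, 0, 0], [48, 0.2, 0, 0, 0, 0, 0], [48, 0, 0, 0, 0, 0, 0]]}}

```text
t: 5.5
position: [0.4424, -0.2875, 0.1139]
eef_rot: [0.695, 0.121, 0.699, -0.118]
ft_force: [-0.5, -0.3, -2.4]
gripper_width: 0.608
```

```bash
python3 w.py w5
python3 - <<'E'
from h import *
plan([.4427,-.2896,.0915],np.radians(70.3))
E
```

```text
pos [ 0.443  -0.2882  0.1149] t 5.55 w 0.605 q6 -0.36 
 shift units (tool) [ 0.78 -0.05  0.01] turn units [ 0.05 -0.04 -0.02] q6 after ~
```

View pics/w5.png

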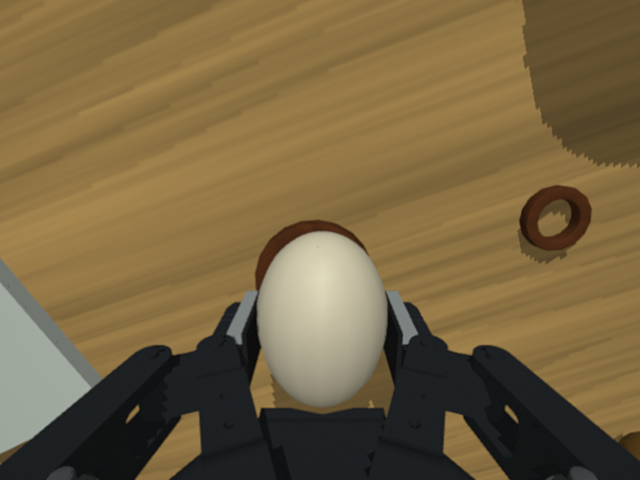

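{"fn": "servo_tool", "kwargs": {"rows": [[48, 0.2, -0.08, -0.02, 0, 0, 0], [48, 0.2, 0, 0, 0, 0, 0], [48, 0.15, 0, 0, 0, 0, 0], [48, 0.1, 0, 0, 0, 0, 0], [48, 0, 0, 0, 0, 0, 0]]}}

```text
t: 5.97
position: [0.4421, -0.2919, 0.0958]
eef_rot: [0.696, 0.12, 0.697, -0.12]
ft_force: [-0.8, 0.7, -1.5]
gripper_width: 0.603
```

Run:
```python
from h import *
plan([.4427,-.291,.0915],np.radians(70.3))
```

```text
pos [ 0.4421 -0.2919  0.0958] t 5.97 w 0.603 q6 -0.36 
 shift units (tool) [0.14 0.04 0.01] turn units [ 0.03 -0.02 -0.01] q6 after ~
```

{"fn": "servo_tool", "kwargs": {"rows": [[48, 0.06, 0, 0, 0, 0, 0], [48, 0.04, 0, 0, 0, 0, 0], [48, 0.03, 0, 0, 0, 0, 0], [48, 0, 0, 0, 0, 0, 0]]}}

```text
t: 6.3
position: [0.4426, -0.2924, 0.0928]
eef_rot: [0.697, 0.12, 0.697, -0.12]
ft_force: [-0.5, -0.0, -1.2]
gripper_width: 0.611
```

```bash
python3 w.py w6
python3 - <<'E'
from h import *
plan([.4427,-.291,.0915],np.radians(70.3)); print(get_obs()['ft_force'])
E
```

```text
pos [ 0.4426 -0.2924  0.0928] t 6.35 w 0.611 q6 -0.36 
 shift units (tool) [ 0.04  0.05 -0.01] turn units [0.03 0.   0.  ] q6 after ~
[ 0.12438294 -0.6540713  -0.47810905]
```

View pics/w6.png

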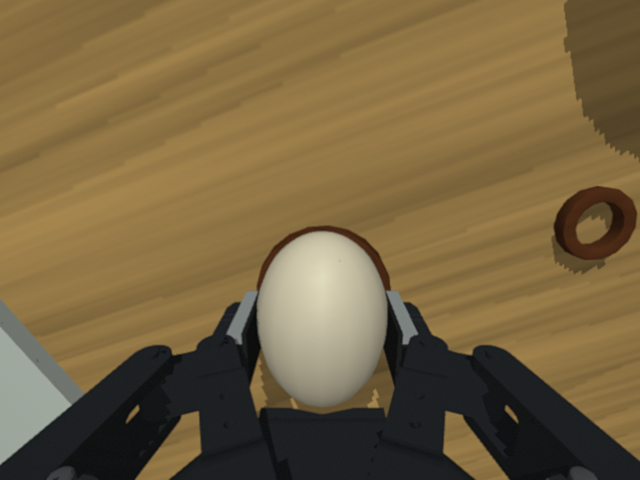

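Run:
```python
from h import *
z=np.load('w_w6.npz');m=camera_model('wrist')
P=onplane(m,[(323,226),(258,285),(388,285)],.010,(z['p'],z['R']))
print(((P-z['p'])@z['R']*1000).round(1))
```

```text
[[ 82.8   0.5 -35.6]
 [ 82.8 -31.   -6.1]
 [ 82.8  32.   -6. ]]
```

{"fn": "servo_tool", "kwargs": {"rows": [[48, 0.03, 0, -0.05, 0, 0, 0], [48, 0.03, 0, 0, 0, 0, 0], [48, 0.0, 0, 0, 0, 0, 0], [48, 0, 0, 0, 0, 0, 0]]}}

```text
t: 6.68
position: [0.4424, -0.2925, 0.0922]
eef_rot: [0.698, 0.12, 0.696, -0.12]
ft_force: [2.5, 1.9, 5.3]
gripper_width: 0.608
```

{"fn": "servo_tool", "kwargs": {"rows": [[54, 0, 0, 0, 0, 0, 0], [56, 0, 0, 0, 0, 0, 0], [58, 0, 0, 0, 0, 0, 0], [62, 0, 0, 0, 0, 0, 0], [70, 0, 0, 0, 0, 0, 0]]}}

```text
t: 7.1
position: [0.4406, -0.2915, 0.0905]
eef_rot: [0.696, 0.12, 0.697, -0.12]
ft_force: [0.2, -0.1, 0.5]
gripper_width: 0.816
```

```bash
python3 w.py w7
```

```text
(no output)
```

View pics/w7.png

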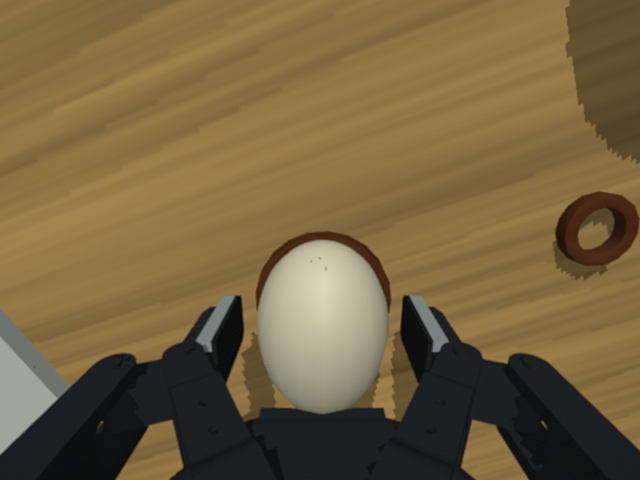

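{"fn": "servo_tool", "kwargs": {"rows": [[85, 0, 0, 0, 0, 0, 0], [85, -0.3, 0, 0, 0, 0, 0], [85, -0.7, 0, 0, 0, 0, 0], [85, -1, 0, 0, 0, 0, 0], [85, -1, 0, 0, 0, 0, 0]]}}

```text
t: 7.57
position: [0.4404, -0.2912, 0.1817]
eef_rot: [0.696, 0.12, 0.698, -0.12]
ft_force: [0.2, -0.4, -0.2]
gripper_width: 0.991
```

{"fn": "servo_tool", "kwargs": {"rows": [[85, -0.9, 0, 0, 1, 0, 0], [85, -0.5, 0, 0, 1, 0, 0], [85, 0, 0, 0, 1, 0, 0], [85, 0, 0, 0, 1, 0, 0], [85, 0, 0, 0, 1, 0, 0]]}}

```text
t: 7.98
position: [0.4413, -0.292, 0.2244]
eef_rot: [0.654, 0.269, 0.653, -0.27]
ft_force: [-0.7, -0.9, -0.2]
gripper_width: 0.996
```

```bash
python3 w.py w8
python3 - <<'E'
from h import *
plan([.607,-.289,.21],np.radians(15)); 
im=snapshot('top');save('top2',im)
hsv=cv2.cvtColor(im,cv2.COLOR_RGB2HSV)
E
```

```text
pos [ 0.4412 -0.2918  0.2241] t 8.03 w 0.994 q6 0.08 
 shift units (tool) [0.47 3.97 3.84] turn units [ 6.01  0.01 -0.  ] q6 after ~
```

View pics/w8.png

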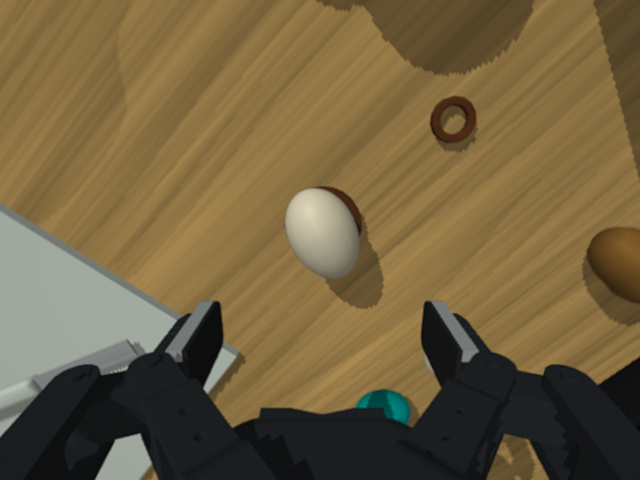

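Run:
```python
from wm import *
meas('w8',[('goose',323,232,34,'egg'),('S',454,120,8,'ring')])
z=np.load('w_w8.npz')['im']; c=z[150:310,240:420]; save('c8',cv2.resize(c,None,fx=4,fy=4,interpolation=cv2.INTER_CUBIC)[:600])
im=cv2.cvtColor(cv2.imread('pics/top2.png'),cv2.COLOR_BGR2RGB)
hsv=cv2.cvtColor(im,cv2.COLOR_RGB2HSV).astype(int); mk=(hsv[...,1]<75).astype(np.uint8); mk[:,:420]=0;mk[:265]=0;mk[335:]=0;mk[:,500:]=0
cs,_=cv2.findContours(mk,cv2.RETR_EXTERNAL,cv2.CHAIN_APPROX_NONE)
for c in cs:
    if len(c)>30:
        P=(onplane(camera_model('top'),c[:,0],.034)[:,:2]*1000).astype(np.float32); print(cv2.fitEllipse(P.reshape(-1,1,2)))
```

```text
goose cen (441.8, -292.2) ell [ 441.8 -292.2] [53.2 76.4] yaw 158.6 230 blunt/point w+ 47.3 w- 43.9
S cen (444.8, -170.3) ell [ 444.8 -170.1] [4.6 7.3] yaw 132.8 30 
S cen (446.3, -170.9) ell [ 446.5 -170.9] [ 5.4 15.1] yaw 149.7 52 
S cen (439.2, -157.7) ell [ 439.4 -158.9] [ 6.  16.2] yaw 91.8 58 
S cen (458.6, -150.9) ell [ 453.7 -157.5] [26.7 28.9] yaw 113.6 225 
((453.6230773925781, -317.66168212890625), (99.70805358886719, 112.19157409667969), 32.40858840942383)
```

View pics/c8.png

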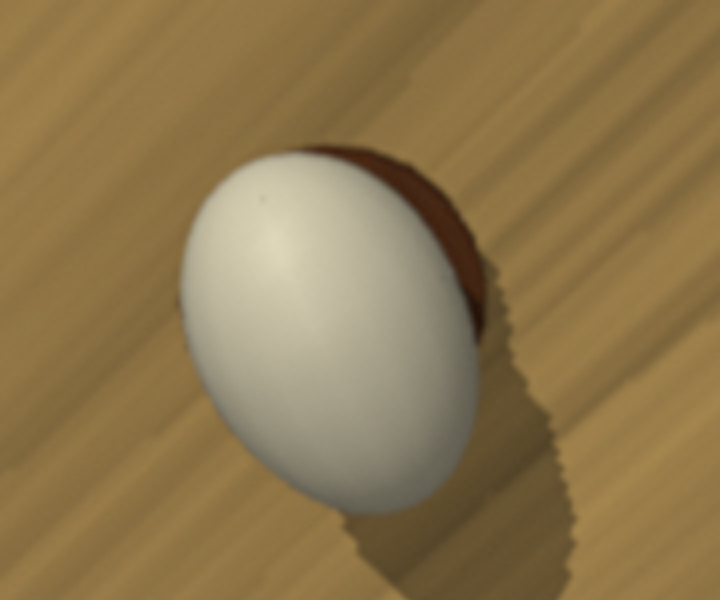

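Goose egg seated: (441.8,−292.2) vs stand (442,−290). On to hen egg B at (456,217) in the top view (cream-white, beside turquoise (500,213) which is left).

{"fn": "servo_tool", "kwargs": {"rows": [[85, 0, 0.6, 0.6, 0, 0, 0], [85, 0, 0.9, 0.9, 0, 0, 0], [85, 0, 0.9, 0.9, 0, 0, 0], [85, 0.2, 0.9, 0.9, 0, 0, 0], [85, 0.2, 0.5, 0.4, 0, 0, 0]]}}

```text
t: 8.5
position: [0.6046, -0.2889, 0.2117]
eef_rot: [0.657, 0.267, 0.653, -0.267]
ft_force: [0.5, -0.8, 0.4]
gripper_width: 0.996
```

{"fn": "servo_tool", "kwargs": {"rows": [[85, 0, 0, 0, 1, 0, 0], [85, 0, 0, 0, 1, 0, 0], [85, 0, 0, 0, 1, 0, 0], [85, 0, 0, 0, 1, 0, 0], [85, 0, 0, 0, 1, 0, 0]]}}

```text
t: 8.92
position: [0.6002, -0.2883, 0.2109]
eef_rot: [0.58, 0.404, 0.581, -0.404]
ft_force: [-0.6, -1.1, -0.2]
gripper_width: 0.998
```

{"fn": "servo_tool", "kwargs": {"rows": [[85, 0, 0, 0, 1, 0, 0], [85, 0, 0, 0, 0, 0, 0]]}}

```text
t: 9.08
position: [0.6001, -0.2883, 0.211]
eef_rot: [0.563, 0.428, 0.563, -0.428]
ft_force: [-0.4, -0.2, 0.4]
gripper_width: 0.994
```

```bash
python3 w.py w9
python3 - <<'E'
from h import *
plan([.607,-.289,.21],np.radians(15));
E
```

```text
pos [ 0.6001 -0.2883  0.211 ] t 9.13 w 0.995 q6 0.75 
 shift units (tool) [0.03 0.21 0.08] turn units [ 0.13 -0.    0.  ] q6 after ~
```

View pics/w9.png

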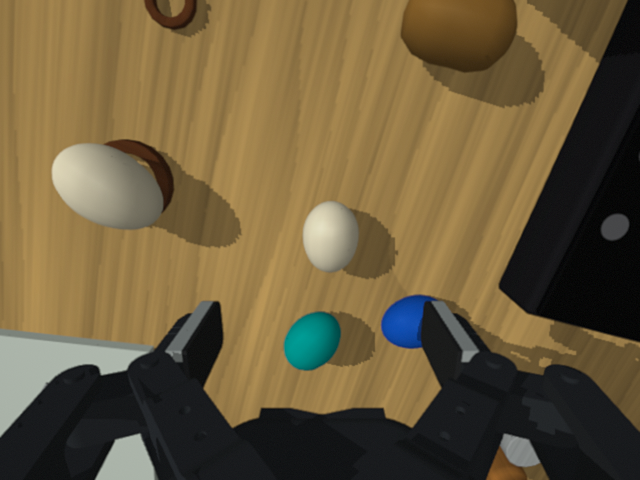

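Run:
```python
from wm import *
meas('w9',[('henB',330,236,22,'egg')])
z=np.load('w_w9.npz');m=camera_model('wrist')
P=onplane(m,[(330,236),(312,340),(410,320),(383,320)],.022,(z['p'],z['R']))
print((P*1000).round(),((P-P[0])@z['R']*1000).round(1))
plan([.607,-.289,.080],np.radians(15))
```

```text
henB cen (606.4, -288.8) ell [ 606.4 -288.8] [42.8 57.5] yaw 104.2 179 blunt/point w+ 37.1 w- 36.0
[[ 606. -288.   22.]
 [ 617. -383.   22.]
 [ 692. -342.   22.]
 [ 670. -348.   22.]] [[  0.    0.    0. ]
 [ -0.  -15.   94.1]
 [ -0.   68.5  74.7]
 [ -0.   45.5  74.6]]
pos [ 0.6001 -0.2883  0.211 ] t 9.13 w 0.995 q6 0.75 
 shift units (tool) [4.37 0.22 0.08] turn units [ 0.13 -0.    0.  ] q6 after ~
```

{"fn": "servo_tool", "kwargs": {"rows": [[85, 0.5, 0.1, 0.04, 0.13, 0, 0], [85, 0.8, 0.11, 0.03, 0, 0, 0], [85, 0.9, 0, 0, 0, 0, 0], [85, 0.8, 0, 0, 0, 0, 0], [85, 0.6, 0, 0, 0, 0, 0]]}}

```text
t: 9.55
position: [0.6059, -0.2882, 0.1007]
eef_rot: [0.56, 0.43, 0.562, -0.43]
ft_force: [-0.6, 0.9, -0.2]
gripper_width: 1.0
```

{"fn": "servo_tool", "kwargs": {"rows": [[85, 0.4, 0, 0, 0, 0, 0], [85, 0.25, 0, 0, 0, 0, 0], [85, 0.12, 0, 0, 0, 0, 0], [85, 0, 0, 0, 0, 0, 0]]}}

```text
t: 9.88
position: [0.6068, -0.2888, 0.0796]
eef_rot: [0.56, 0.431, 0.561, -0.431]
ft_force: [-0.4, 0.4, 0.4]
gripper_width: 0.998
```

```bash
python3 w.py w10
python3 - <<'E'
from h import *
plan([.6066,-.2888,.08],np.radians(14.5));
E
```

```text
pos [ 0.6073 -0.2891  0.0805] t 9.93 w 0.994 q6 0.77 
 shift units (tool) [ 0.02 -0.02 -0.02] turn units [ 0.07  0.01 -0.01] q6 after ~
```

View pics/w10.png

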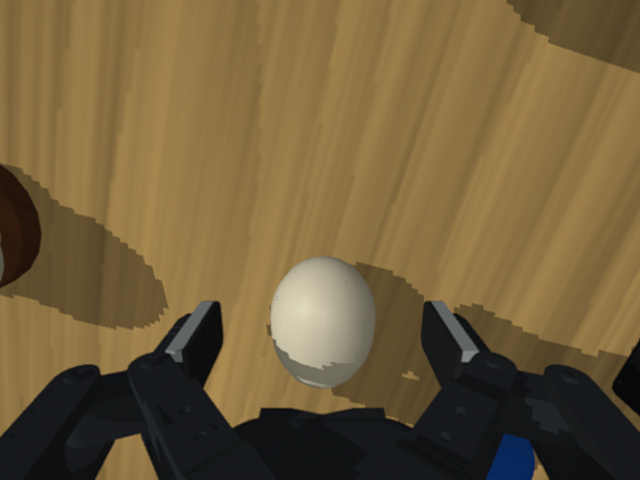

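Centred between the pads (egg at 323,321). Close.

{"fn": "servo_tool", "kwargs": {"rows": [[65, 0, 0, 0, 0, 0, 0], [52, 0, 0, 0, 0, 0, 0], [46, 0, 0, 0, 0, 0, 0], [42, 0, 0, 0, 0, 0, 0], [38, 0, 0, 0, 0, 0, 0]]}}

```text
t: 10.35
position: [0.6074, -0.2892, 0.0812]
eef_rot: [0.561, 0.431, 0.56, -0.431]
ft_force: [-1.0, 0.7, 5.1]
gripper_width: 0.489
```

{"fn": "servo_tool", "kwargs": {"rows": [[38, 0, 0, 0, 0, 0, 0], [38, 0, 0, 0, 0, 0, 0], [38, 0, 0, 0, 0, 0, 0], [38, 0, 0, 0, 0, 0, 0]]}}

```text
t: 10.68
position: [0.6074, -0.2892, 0.0812]
eef_rot: [0.561, 0.431, 0.56, -0.431]
ft_force: [-0.6, 0.6, 5.5]
gripper_width: 0.49
```

{"fn": "servo_tool", "kwargs": {"rows": [[38, -0.3, 0, 0, 0, 0, 0], [38, -0.6, 0, 0, 0, 0, 0], [38, -0.9, 0, 0, 0, 0, 0], [38, -0.9, 0, 0, 0, 0, 0], [38, -0.6, 0, 0, 0, 0, 0]]}}

```text
t: 11.1
position: [0.6074, -0.2891, 0.1815]
eef_rot: [0.561, 0.432, 0.559, -0.431]
ft_force: [0.6, -0.2, -0.3]
gripper_width: 0.492
```

```bash
python3 w.py w11
python3 - <<'E'
from h import *
plan([.609,.036,.18],np.radians(14.5));
E
```

```text
pos [ 0.6092 -0.2901  0.1855] t 11.15 w 0.487 q6 0.77 
 shift units (tool) [  0.13   2.77 -10.51] turn units [ 0.06  0.07 -0.07] q6 after ~
```

View pics/w11.png

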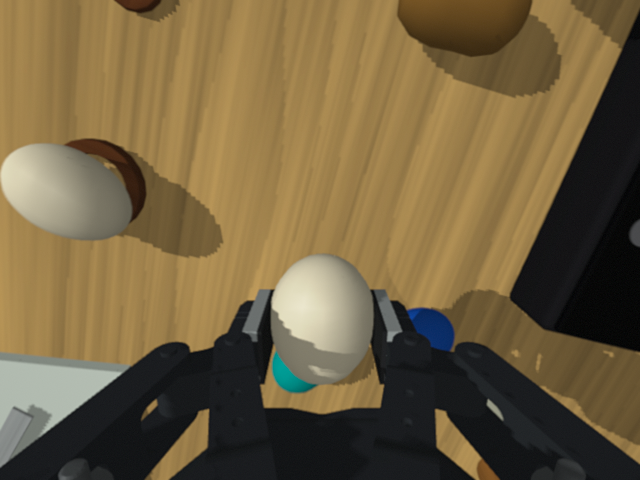

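{"fn": "servo_tool", "kwargs": {"rows": [[38, 0, 0.13, -0.5, 0, 0, 0], [38, 0, 0.26, -1, 0, 0, 0], [38, 0, 0.27, -1, 0, 0, 0], [38, 0, 0.27, -1, 0, 0, 0], [38, 0, 0.27, -1, 0, 0, 0]]}}

```text
t: 11.57
position: [0.6056, -0.1468, 0.1772]
eef_rot: [0.559, 0.431, 0.561, -0.432]
ft_force: [-0.5, -0.1, -0.1]
gripper_width: 0.492
```

{"fn": "servo_tool", "kwargs": {"rows": [[38, 0, 0.27, -1, 0, 0, 0], [38, 0, 0.27, -1, 0, 0, 0], [38, 0, 0.27, -1, 0, 0, 0], [38, 0, 0.18, -0.6, 0, 0, 0], [38, 0, 0, 0, 0, 0, 0]]}}

```text
t: 11.98
position: [0.6063, -0.0325, 0.1772]
eef_rot: [0.56, 0.43, 0.563, -0.43]
ft_force: [-0.5, -0.5, -1.0]
gripper_width: 0.491
```

```bash
python3 w.py w12
python3 - <<'E'
from h import *
plan([.609,.036,.18],np.radians(14.5));
E
```

```text
pos [ 0.6067 -0.0344  0.1773] t 12.03 w 0.487 q6 1.15 
 shift units (tool) [-0.09  0.68 -2.25] turn units [ 0.1  -0.02  0.03] q6 after ~
```

View pics/w12.png

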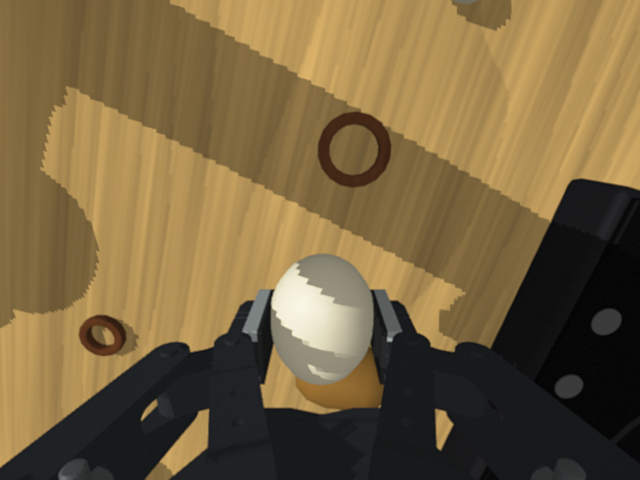

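Run:
```python
from wm import *
meas('w12',[('M1',354,149,8,'ring')])
z=np.load('w_w12.npz');m=camera_model('wrist')
P=onplane(m,[(354.5,149)],.009,(z['p'],z['R']));print((P*1000).round(1),((P-z['p'])@z['R']*1000).round(1))
P=onplane(m,[(323,319)],z['p'][2]-.059,(z['p'],z['R']));print((P*1000).round(1),((P-z['p'])@z['R']*1000).round(1))
```

```text
M1 cen (611.7, 33.6) ell [609.1  36.2] [42.3 43.8] yaw 144.7 671 
[[609.3  37.    9. ]] [[168.3  21.4 -65.7]]
[[605.8 -31.3 118.2]] [[59. -0. -1.]]
```

{"fn": "servo_tool", "kwargs": {"rows": [[38, 0, 0.2, -0.6, 0, 0, 0], [38, 0, 0.3, -0.9, 0, 0, 0], [38, 0.2, 0.21, -0.66, 0, 0, 0], [38, 0.5, 0, 0, 0, 0, 0], [38, 0.6, 0, 0, 0, 0, 0]]}}

```text
t: 12.45
position: [0.6129, 0.0315, 0.14]
eef_rot: [0.561, 0.431, 0.56, -0.431]
ft_force: [0.3, -1.1, -0.6]
gripper_width: 0.491
```

{"fn": "servo_tool", "kwargs": {"rows": [[38, 0.5, 0, 0, 0, 0, 0], [38, 0.4, 0, 0, 0, 0, 0], [38, 0.3, 0, 0, 0, 0, 0], [38, 0, 0, 0, 0, 0, 0]]}}

```text
t: 12.78
position: [0.6104, 0.0305, 0.1011]
eef_rot: [0.559, 0.431, 0.561, -0.433]
ft_force: [-0.4, 0.2, -0.4]
gripper_width: 0.489
```

```bash
python3 w.py w13
python3 - <<'E'
from h import *
plan([.6092,.0355,.087],np.radians(14.5));
E
```

```text
pos [0.6112 0.0305 0.1024] t 12.83 w 0.487 q6 1.26 
 shift units (tool) [ 0.51 -0.02 -0.18] turn units [ 0.05 -0.01  0.03] q6 after ~
```

View pics/w13.png

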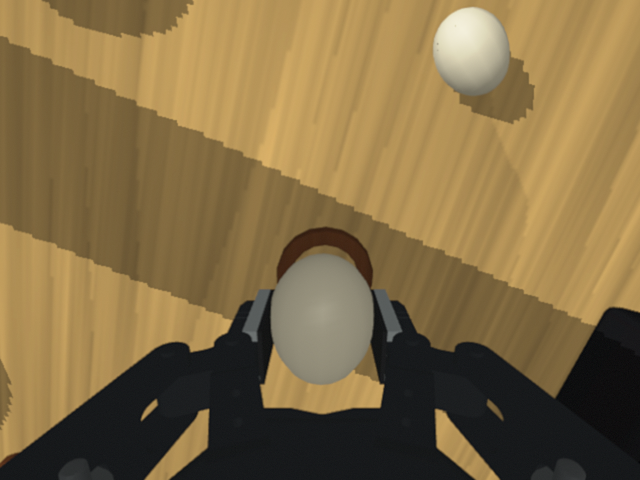

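{"fn": "servo_tool", "kwargs": {"rows": [[38, 0.1, 0, -0.17, 0, 0, 0], [38, 0.15, 0, 0, 0, 0, 0], [38, 0.1, 0, 0, 0, 0, 0], [38, 0.05, 0, 0, 0, 0, 0], [38, 0, 0, 0, 0, 0, 0]]}}

```text
t: 13.25
position: [0.6108, 0.036, 0.0917]
eef_rot: [0.56, 0.431, 0.56, -0.431]
ft_force: [0.2, -0.2, -0.7]
gripper_width: 0.49
```

```bash
python3 w.py w14
python3 - <<'E'
from h import *
plan([.6092,.0355,.087],np.radians(14.5)); 
z=np.load('w_w14.npz');m=camera_model('wrist');im=z['im'];save('c14',cv2.resize(im[200:400,220:430],None,fx=3,fy=3))
E
```

```text
pos [0.6109 0.036  0.0918] t 13.3 w 0.489 q6 1.27 
 shift units (tool) [ 0.16 -0.06  0.  ] turn units [0.06 0.   0.  ] q6 after ~
```

View pics/c14.png

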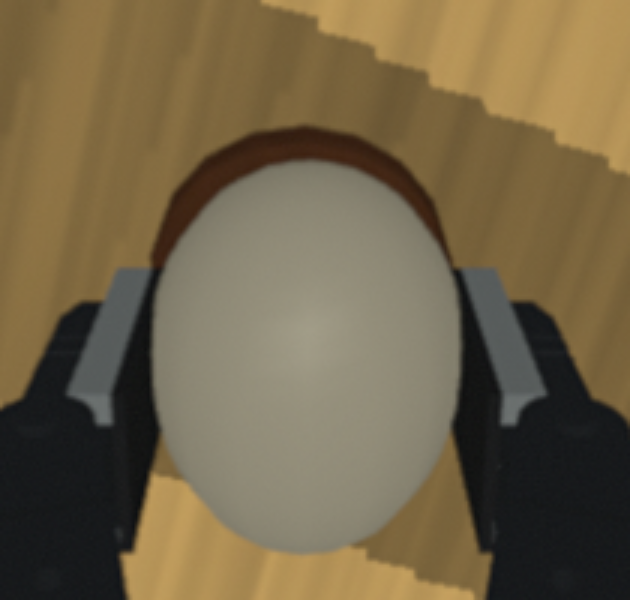

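Run:
```python
from h import *
z=np.load('w_w14.npz');m=camera_model('wrist')
P=onplane(m,[(321,242.5),(271,288),(370,286)],.009,(z['p'],z['R']))
print(((P-z['p'])@z['R']*1000).round(1))
```

```text
[[ 82.7  -0.9 -27.4]
 [ 82.7 -25.2  -4.2]
 [ 82.6  22.8  -5.2]]
```

{"fn": "servo_tool", "kwargs": {"rows": [[38, 0.05, -0.02, -0.02, 0, 0, 0], [38, 0.05, 0, 0, 0, 0, 0], [38, 0.03, 0, 0, 0, 0, 0], [38, 0, 0, 0, 0, 0, 0]]}}

```text
t: 13.63
position: [0.6104, 0.0363, 0.0881]
eef_rot: [0.56, 0.431, 0.56, -0.431]
ft_force: [0.6, 0.3, 1.7]
gripper_width: 0.49
```

{"fn": "servo_tool", "kwargs": {"rows": [[38, 0.03, -0.02, -0.03, 0, 0, 0], [38, 0.03, 0, 0, 0, 0, 0], [38, 0, 0, 0, 0, 0, 0]]}}

```text
t: 13.88
position: [0.6104, 0.0364, 0.0876]
eef_rot: [0.561, 0.431, 0.559, -0.432]
ft_force: [-2.4, -2.6, 7.7]
gripper_width: 0.488
```

Contact at the expected height; release.

{"fn": "servo_tool", "kwargs": {"rows": [[43, 0, 0, 0, 0, 0, 0], [45, 0, 0, 0, 0, 0, 0], [48, 0, 0, 0, 0, 0, 0], [54, 0, 0, 0, 0, 0, 0], [62, 0, 0, 0, 0, 0, 0]]}}

```text
t: 14.3
position: [0.6089, 0.0374, 0.0855]
eef_rot: [0.56, 0.431, 0.561, -0.431]
ft_force: [-0.7, -0.0, -0.6]
gripper_width: 0.722
```

{"fn": "servo_tool", "kwargs": {"rows": [[75, 0, 0, 0, 0, 0, 0], [85, -0.3, 0, 0, 0, 0, 0], [85, -0.7, 0, 0, 0, 0, 0], [85, -1, 0, 0, 0, 0, 0], [85, -1, 0, 0, 0, 0, 0]]}}

```text
t: 14.72
position: [0.6084, 0.0372, 0.1766]
eef_rot: [0.559, 0.431, 0.561, -0.432]
ft_force: [0.3, -0.5, 1.1]
gripper_width: 0.993
```

{"fn": "servo_tool", "kwargs": {"rows": [[85, -1, 0, 0, 0, 0, 0], [85, -0.4, 0, 0, 0, 0, 0], [85, 0, 0, 0, 0, 0, 0]]}}

```text
t: 14.97
position: [0.6121, 0.0371, 0.2229]
eef_rot: [0.563, 0.433, 0.558, -0.43]
ft_force: [0.9, 0.4, -0.3]
gripper_width: 0.99
```

```bash
python3 w.py w15
python3 - <<'E'
from wm import *
meas('w15',[('henB',322,236,28,'egg')])
plan([.456,.154,.21],np.radians(136));
E
```

```text
henB cen (609.9, 35.9) ell [609.8  36. ] [42.9 57.6] yaw 103.7 176 blunt/point w+ 37.8 w- 35.8
pos [0.6106 0.0371 0.2201] t 15.02 w 0.998 q6 1.27 
 shift units (tool) [ 0.31 -3.99 -5.08] turn units [ 1.176e+01 -1.000e-02 -5.000e-02] q6 after ~
```

View pics/w15.png

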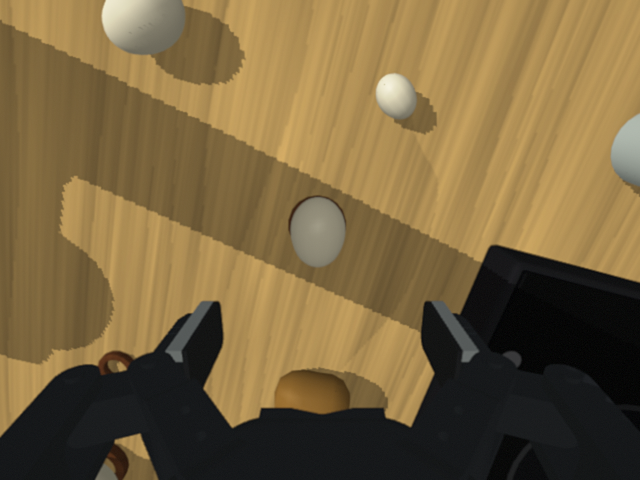

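{"fn": "servo_tool", "kwargs": {"rows": [[85, 0, -0.4, -0.5, 0, 0, 0], [85, 0, -0.8, -1, 0, 0, 0], [85, 0, -0.8, -1, 0, 0, 0], [85, 0, -0.8, -1, 0, 0, 0], [85, 0, -0.8, -1, 0, 0, 0]]}}

```text
t: 15.43
position: [0.4674, 0.1404, 0.2153]
eef_rot: [0.559, 0.43, 0.561, -0.433]
ft_force: [-0.3, 1.3, -0.4]
gripper_width: 0.996
```

{"fn": "servo_tool", "kwargs": {"rows": [[85, 0, -0.4, -0.58, 1, 0, 0], [85, 0, 0, 0, 1, 0, 0], [85, 0, 0, 0, 1, 0, 0], [85, 0, 0, 0, 1, 0, 0], [85, 0, 0, 0, 1, 0, 0]]}}

```text
t: 15.85
position: [0.4525, 0.1537, 0.2156]
eef_rot: [-0.452, -0.542, -0.453, 0.545]
ft_force: [0.2, 0.5, -0.4]
gripper_width: 1.001
```

{"fn": "servo_tool", "kwargs": {"rows": [[85, 0, 0, 0, 1, 0, 0], [85, 0, 0, 0, 1, 0, 0], [85, 0, 0, 0, 1, 0, 0], [85, 0, 0, 0, 1, 0, 0], [85, 0, 0, 0, 1, 0, 0]]}}

```text
t: 16.27
position: [0.4527, 0.1535, 0.2155]
eef_rot: [-0.324, -0.627, -0.325, 0.63]
ft_force: [0.2, -0.8, -0.5]
gripper_width: 0.996
```

{"fn": "servo_tool", "kwargs": {"rows": [[85, 0, 0, 0, 1, 0, 0], [85, 0, 0, 0, 1, 0, 0], [85, 0, 0, 0, 0, 0, 0]]}}

```text
t: 16.52
position: [0.4528, 0.1534, 0.2156]
eef_rot: [-0.269, -0.652, -0.269, 0.656]
ft_force: [-1.1, -0.1, 0.3]
gripper_width: 0.998
```

```bash
python3 w.py w16
python3 - <<'E'
from h import *
plan([.456,.154,.08],np.radians(134));
E
```

```text
pos [0.453  0.1535 0.2159] t 16.57 w 0.995 q6 2.55 
 shift units (tool) [ 4.53  0.07 -0.1 ] turn units [0.18 0.04 0.03] q6 after ~
```

View pics/w16.png

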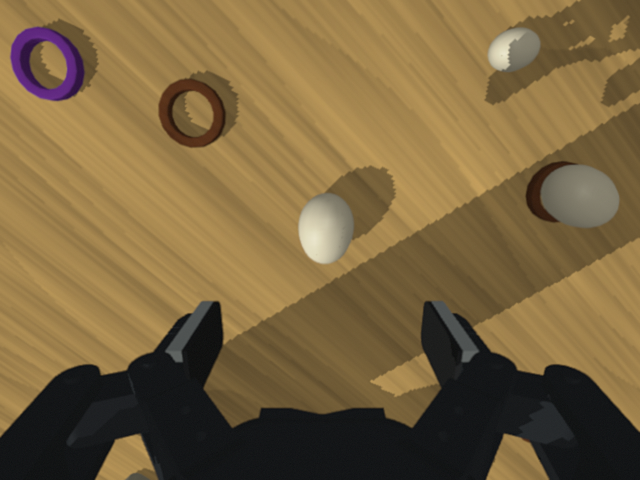

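Run:
```python
from wm import *
meas('w16',[('henA',326,228,22,'egg')])
z=np.load('w_w16.npz');m=camera_model('wrist')
print((1000*onplane(m,[(192,112)],.009,(z['p'],z['R']))).round(1))
plan([.4563,.1544,.08],np.radians(132));
```

```text
henA cen (455.5, 153.4) ell [455.6 153.4] [42.9 57.4] yaw 40.4 177 blunt/point w+ 35.7 w- 37.7
[[447.1 287.2   9. ]]
pos [0.453  0.1535 0.2159] t 16.57 w 0.995 q6 2.55 
 shift units (tool) [ 4.53  0.07 -0.12] turn units [0.58 0.04 0.03] q6 after ~
```

{"fn": "servo_tool", "kwargs": {"rows": [[85, 0.5, 0.06, -0.1, 0.85, 0, 0], [85, 0.8, 0, 0, 0, 0, 0], [85, 0.9, 0, 0, 0, 0, 0], [85, 0.8, 0, 0, 0, 0, 0], [85, 0.6, 0, 0, 0, 0, 0]]}}

```text
t: 16.98
position: [0.4558, 0.1542, 0.1071]
eef_rot: [-0.246, -0.661, -0.246, 0.664]
ft_force: [-0.6, -0.1, 0.5]
gripper_width: 0.994
```

{"fn": "servo_tool", "kwargs": {"rows": [[85, 0.5, 0, 0, 0, 0, 0], [85, 0.3, 0, 0, 0, 0, 0], [85, 0.13, 0, 0, 0, 0, 0], [85, 0, 0, 0, 0, 0, 0]]}}

```text
t: 17.32
position: [0.4569, 0.1544, 0.081]
eef_rot: [-0.245, -0.662, -0.246, 0.664]
ft_force: [-0.1, 0.2, 0.7]
gripper_width: 0.997
```

```bash
python3 w.py w17
python3 - <<'E'
from h import *
plan([.4557,.1538,.08],np.radians(130.5));
E
```

```text
pos [0.4577 0.1546 0.082 ] t 17.37 w 0.997 q6 2.62 
 shift units (tool) [ 0.07 -0.02  0.07] turn units [0.02 0.01 0.  ] q6 after ~
```

View pics/w17.png

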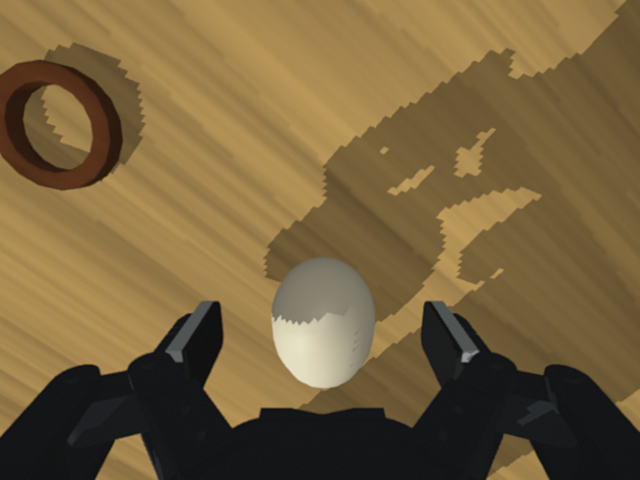

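Egg at (324,322), same as the other hen egg's good grasp. Close and lift.

{"fn": "servo_tool", "kwargs": {"rows": [[65, 0.05, 0, 0.03, 0, 0, 0], [52, 0, 0, 0, 0, 0, 0], [46, 0, 0, 0, 0, 0, 0], [42, 0, 0, 0, 0, 0, 0], [38, 0, 0, 0, 0, 0, 0]]}}

```text
t: 17.78
position: [0.4578, 0.1542, 0.0818]
eef_rot: [0.245, 0.664, 0.245, -0.663]
ft_force: [-1.2, 0.2, 4.1]
gripper_width: 0.486
```

{"fn": "servo_tool", "kwargs": {"rows": [[38, 0, 0, 0, 0, 0, 0], [38, 0, 0, 0, 0, 0, 0], [38, 0, 0, 0, 0, 0, 0], [38, 0, 0, 0, 0, 0, 0]]}}

```text
t: 18.12
position: [0.4578, 0.1542, 0.0818]
eef_rot: [0.245, 0.664, 0.245, -0.663]
ft_force: [-1.1, -0.3, 5.6]
gripper_width: 0.489
```

{"fn": "servo_tool", "kwargs": {"rows": [[38, -0.3, 0, 0, 0, 0, 0], [38, -0.6, 0, 0, 0, 0, 0], [38, -0.9, 0, 0, 0, 0, 0], [38, -0.9, 0, 0, 0, 0, 0], [38, -0.6, 0, 0, 0, 0, 0]]}}

```text
t: 18.53
position: [0.458, 0.1542, 0.1827]
eef_rot: [0.245, 0.664, 0.245, -0.662]
ft_force: [0.1, 0.0, -0.8]
gripper_width: 0.488
```

```bash
python3 w.py w18
python3 - <<'E'
from h import *
plan([.4463,.2868,.18],np.radians(130.5));
E
```

```text
pos [0.4601 0.1547 0.1858] t 18.58 w 0.494 q6 2.62 
 shift units (tool) [ 0.2  -3.65 -2.51] turn units [ 0.01 -0.09 -0.05] q6 after ~
```

View pics/w18.png

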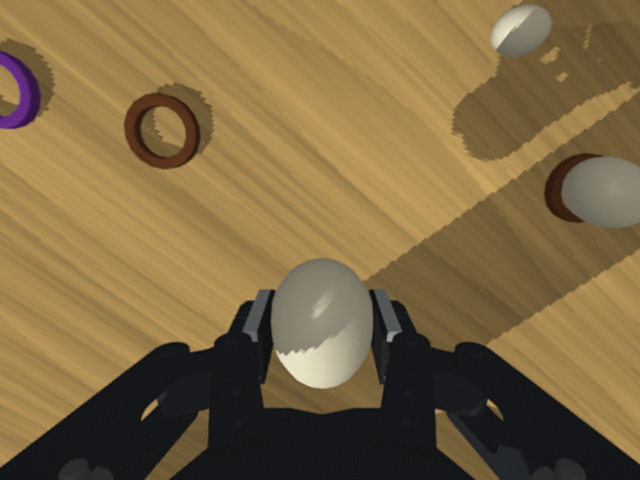

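{"fn": "servo_tool", "kwargs": {"rows": [[38, 0, -0.5, -0.35, 0, 0, 0], [38, 0, -1, -0.7, 0, 0, 0], [38, 0, -1, -0.7, 0, 0, 0], [38, 0, -0.8, -0.5, 0, 0, 0], [38, 0.2, -0.3, -0.2, 0, 0, 0]]}}

```text
t: 19.0
position: [0.4432, 0.2873, 0.1752]
eef_rot: [0.245, 0.664, 0.247, -0.662]
ft_force: [1.5, -0.1, -0.3]
gripper_width: 0.489
```

{"fn": "servo_tool", "kwargs": {"rows": [[38, 0.7, 0, 0, 0, 0, 0], [38, 0.7, 0, 0, 0, 0, 0], [38, 0.6, 0, 0, 0, 0, 0], [38, 0.3, 0, 0, 0, 0, 0], [38, 0, 0, 0, 0, 0, 0]]}}

```text
t: 19.42
position: [0.4408, 0.2825, 0.1023]
eef_rot: [-0.245, -0.661, -0.245, 0.665]
ft_force: [-0.5, -0.1, -0.1]
gripper_width: 0.485
```

```bash
python3 w.py w19
python3 - <<'E'
from h import *
plan([.4463,.2868,.0878],np.radians(130.5));
E
```

```text
pos [0.4418 0.283  0.1037] t 19.47 w 0.488 q6 2.88 
 shift units (tool) [ 0.53  0.   -0.2 ] turn units [0.01 0.04 0.01] q6 after ~
```

View pics/w19.png

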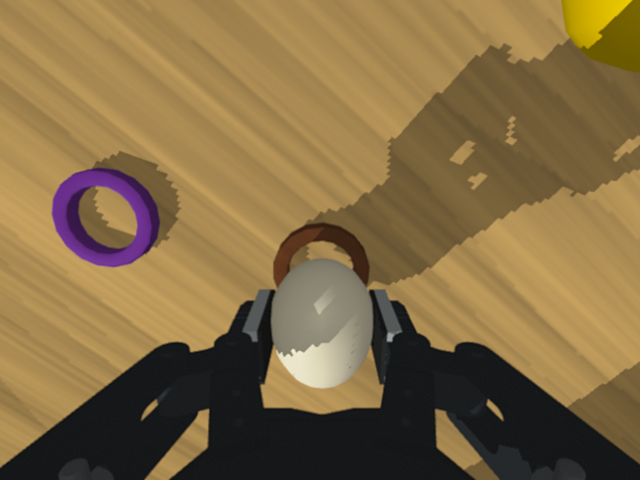

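{"fn": "servo_tool", "kwargs": {"rows": [[38, 0.1, -0.01, -0.22, 0, 0, 0], [38, 0.15, 0, 0, 0, 0, 0], [38, 0.1, 0, 0, 0, 0, 0], [38, 0.05, 0, 0, 0, 0, 0], [38, 0, 0, 0, 0, 0, 0]]}}

```text
t: 19.88
position: [0.4476, 0.2883, 0.0926]
eef_rot: [-0.245, -0.663, -0.245, 0.663]
ft_force: [-1.2, -0.2, -1.6]
gripper_width: 0.487
```

```bash
python3 w.py w20
python3 - <<'E'
from h import *
plan([.4463,.2868,.0878],np.radians(130.5)); 
z=np.load('w_w20.npz');m=camera_model('wrist');im=z['im'];save('c20',cv2.resize(im[200:400,220:430],None,fx=3,fy=3))
E
```

```text
pos [0.4475 0.2883 0.0927] t 19.93 w 0.49 q6 2.88 
 shift units (tool) [0.16 0.01 0.06] turn units [0.01 0.   0.  ] q6 after ~
```

View pics/c20.png

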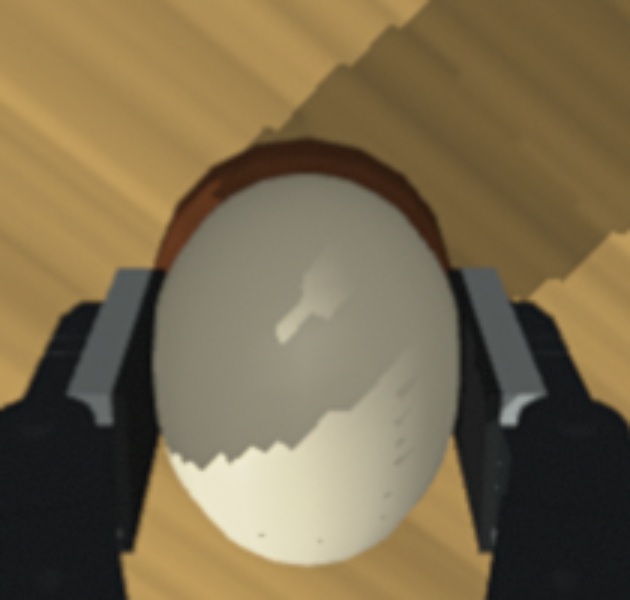

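{"fn": "servo_tool", "kwargs": {"rows": [[38, 0.05, 0, 0, 0, 0, 0], [38, 0.05, 0, 0, 0, 0, 0], [38, 0.04, 0, 0, 0, 0, 0], [38, 0, 0, 0, 0, 0, 0]]}}

```text
t: 20.27
position: [0.4476, 0.2884, 0.0886]
eef_rot: [-0.245, -0.663, -0.245, 0.663]
ft_force: [-0.1, -0.6, 2.4]
gripper_width: 0.49
```

{"fn": "servo_tool", "kwargs": {"rows": [[38, 0.03, 0, 0, 0, 0, 0], [38, 0, 0, 0, 0, 0, 0], [38, 0, 0, 0, 0, 0, 0]]}}

```text
t: 20.52
position: [0.4476, 0.2884, 0.0883]
eef_rot: [-0.245, -0.663, -0.245, 0.663]
ft_force: [-1.0, -1.3, 5.8]
gripper_width: 0.488
```

{"fn": "servo_tool", "kwargs": {"rows": [[43, 0, 0, 0, 0, 0, 0], [45, 0, 0, 0, 0, 0, 0], [48, 0, 0, 0, 0, 0, 0], [54, 0, 0, 0, 0, 0, 0], [62, 0, 0, 0, 0, 0, 0]]}}

```text
t: 20.93
position: [0.4477, 0.2884, 0.0874]
eef_rot: [-0.245, -0.663, -0.245, 0.663]
ft_force: [-0.6, -0.2, 0.0]
gripper_width: 0.724
```

{"fn": "servo_tool", "kwargs": {"rows": [[75, 0, 0, 0, 0, 0, 0], [85, -0.3, 0, 0, 0, 0, 0], [85, -0.7, 0, 0, 0, 0, 0], [85, -1, 0, 0, 0, 0, 0], [85, -1, 0, 0, 0, 0, 0]]}}

```text
t: 21.35
position: [0.4468, 0.288, 0.1783]
eef_rot: [-0.245, -0.662, -0.245, 0.664]
ft_force: [0.3, 0.3, 0.7]
gripper_width: 0.992
```

{"fn": "servo_tool", "kwargs": {"rows": [[85, -1, 0, 0, 0, 0, 0], [85, -0.4, 0, 0, 0, 0, 0], [85, 0, 0, 0, 0, 0, 0]]}}

```text
t: 21.6
position: [0.4501, 0.2897, 0.2245]
eef_rot: [0.245, 0.666, 0.245, -0.66]
ft_force: [-0.1, 0.5, -0.6]
gripper_width: 0.991
```

```bash
python3 w.py w21
python3 - <<'E'
from wm import *
meas('w21',[('henA',322,236,28,'egg')])
plan([.642,.15,.20],np.radians(56));
E
```

```text
henA cen (444.1, 287.2) ell [444.1 287.2] [42.8 57.6] yaw 40.5 173 blunt/point w+ 35.4 w- 38.3
pos [0.4489 0.289  0.222 ] t 21.65 w 1.001 q6 2.88 
 shift units (tool) [ 0.75  7.71 -1.87] turn units [14.91 -0.06  0.02] q6 after ~
```

View pics/w21.png

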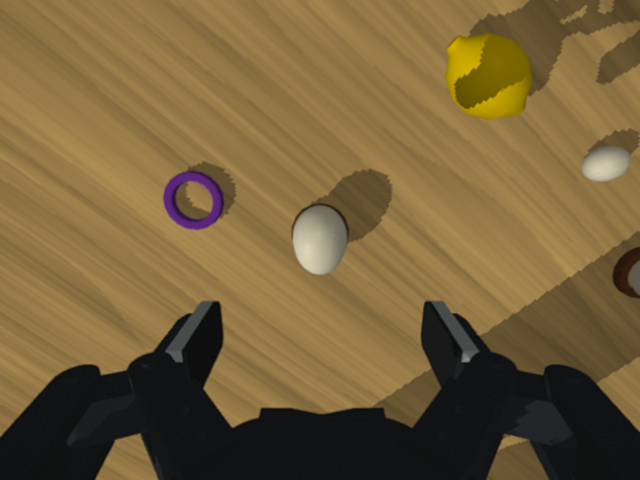

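{"fn": "servo_tool", "kwargs": {"rows": [[85, 0, 0.5, -0.12, 0, 0, 0], [85, 0, 1, -0.24, 0, 0, 0], [85, 0, 1, -0.24, -0.0, 0, 0], [85, 0, 1, -0.24, 0, 0, 0], [85, 0.2, 1, -0.24, 0, 0, 0]]}}

```text
t: 22.07
position: [0.5605, 0.206, 0.2126]
eef_rot: [-0.245, -0.663, -0.245, 0.664]
ft_force: [1.3, 0.4, 0.6]
gripper_width: 0.989
```

{"fn": "servo_tool", "kwargs": {"rows": [[85, 0.2, 1, -0.25, 0, 0, 0], [85, 0.2, 1, -0.25, 0, 0, 0], [85, 0.1, 0.9, -0.22, 0, 0, 0], [85, 0, 0.3, -0.07, 0, 0, 0], [85, 0, 0, 0, -1, 0, 0]]}}

```text
t: 22.48
position: [0.6413, 0.1475, 0.1962]
eef_rot: [-0.273, -0.651, -0.273, 0.653]
ft_force: [0.7, 0.7, 0.3]
gripper_width: 0.998
```

{"fn": "servo_tool", "kwargs": {"rows": [[80, 0, 0, 0, -1, 0, 0], [75, 0, 0, 0, -1, 0, 0], [70, 0, 0, 0, -1, 0, 0], [65, 0, 0, 0, -1, 0, 0], [60, 0, 0, 0, -1, 0, 0]]}}

```text
t: 22.9
position: [0.6388, 0.1496, 0.1969]
eef_rot: [-0.409, -0.575, -0.41, 0.577]
ft_force: [0.5, 0.7, -0.2]
gripper_width: 0.701
```

{"fn": "servo_tool", "kwargs": {"rows": [[60, 0, 0, 0, -1, 0, 0], [60, 0, 0, 0, -1, 0, 0], [60, 0, 0, 0, -1, 0, 0], [60, 0, 0, 0, -1, 0, 0], [60, 0, 0, 0, -1, 0, 0]]}}

```text
t: 23.32
position: [0.6388, 0.1497, 0.1969]
eef_rot: [0.524, 0.473, 0.526, -0.475]
ft_force: [-0.3, 0.5, -0.3]
gripper_width: 0.701
```

{"fn": "servo_tool", "kwargs": {"rows": [[60, 0, 0, 0, -1, 0, 0], [60, 0, 0, 0, -1, 0, 0], [60, 0, 0, 0, -1, 0, 0], [60, 0, 0, 0, -1, 0, 0], [60, 0, 0, 0, -1, 0, 0]]}}

```text
t: 23.73
position: [0.6388, 0.1497, 0.1969]
eef_rot: [0.614, 0.348, 0.616, -0.35]
ft_force: [0.6, -0.1, 0.5]
gripper_width: 0.704
```

{"fn": "servo_tool", "kwargs": {"rows": [[60, 0, 0, 0, -1, 0, 0], [60, 0, 0, 0, -1, 0, 0], [60, 0, 0, 0, -1, 0, 0], [60, 0, 0, 0, -1, 0, 0], [60, 0, 0, 0, -1, 0, 0]]}}

```text
t: 24.15
position: [0.6388, 0.1497, 0.1969]
eef_rot: [0.675, 0.207, 0.677, -0.208]
ft_force: [-0.6, 0.3, 0.4]
gripper_width: 0.701
```

```bash
python3 w.py w22
python3 - <<'E'
from h import *
plan([.642,.15,.20],np.radians(56));
E
```

```text
pos [0.6388 0.1497 0.1969] t 24.2 w 0.701 q6 0.73 
 shift units (tool) [-0.1   0.07  0.08] turn units [-0.   -0.03  0.02] q6 after ~
```

View pics/w22.png

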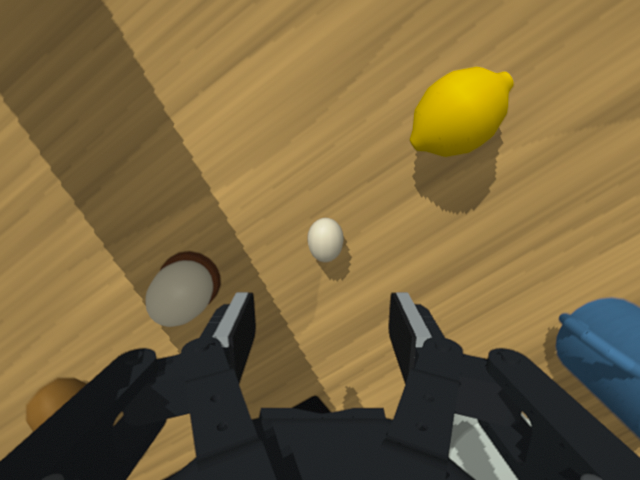

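Run:
```python
from wm import *
meas('w22',[('quail',326,240,14,'egg')])
plan([.642,.15,.078],np.radians(56));
```

```text
quail cen (641.2, 150.2) ell [641.2 150.2] [26.5 34.9] yaw 146.0 112 blunt/point w+ 22.8 w- 21.8
pos [0.6388 0.1497 0.1969] t 24.2 w 0.701 q6 0.73 
 shift units (tool) [3.96 0.08 0.09] turn units [-0.   -0.03  0.02] q6 after ~
```

{"fn": "servo_tool", "kwargs": {"rows": [[60, 0.5, 0.07, 0.07, 0, 0, 0], [60, 0.8, 0, 0, 0, 0, 0], [60, 0.8, 0, 0, 0, 0, 0], [60, 0.7, 0, 0, 0, 0, 0], [60, 0.5, 0, 0, 0, 0, 0]]}}

```text
t: 24.62
position: [0.6407, 0.15, 0.0961]
eef_rot: [0.673, 0.209, 0.677, -0.211]
ft_force: [0.5, -1.2, -0.8]
gripper_width: 0.701
```

{"fn": "servo_tool", "kwargs": {"rows": [[60, 0.35, 0, 0, 0, 0, 0], [60, 0.2, 0, 0, 0, 0, 0], [60, 0.1, 0, 0, 0, 0, 0], [60, 0, 0, 0, 0, 0, 0]]}}

```text
t: 24.95
position: [0.6431, 0.15, 0.0797]
eef_rot: [0.675, 0.209, 0.676, -0.21]
ft_force: [0.4, 0.1, 0.7]
gripper_width: 0.707
```

```bash
python3 w.py w23
python3 - <<'E'
from h import *
plan([.6414,.1504,.078],np.radians(56));
E
```

```text
pos [0.6436 0.15   0.0805] t 25.0 w 0.701 q6 0.73 
 shift units (tool) [ 0.08 -0.03 -0.07] turn units [-0.09  0.   -0.  ] q6 after ~
```

View pics/w23.png

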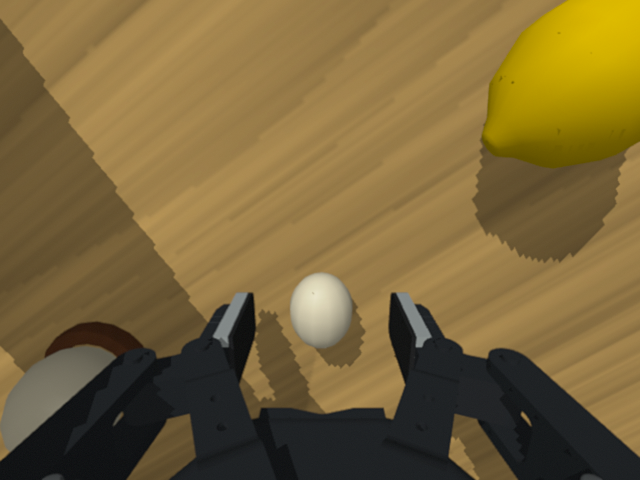

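{"fn": "servo_tool", "kwargs": {"rows": [[55, 0.07, -0.02, -0.07, 0, 0, 0], [45, 0, 0, 0, 0, 0, 0], [36, 0, 0, 0, 0, 0, 0], [30, 0, 0, 0, 0, 0, 0], [26, 0, 0, 0, 0, 0, 0]]}}

```text
t: 25.42
position: [0.6416, 0.1506, 0.0787]
eef_rot: [0.676, 0.21, 0.675, -0.209]
ft_force: [-0.9, -1.1, 0.9]
gripper_width: 0.31
```

{"fn": "servo_tool", "kwargs": {"rows": [[23, 0, 0, 0, 0, 0, 0], [23, 0, 0, 0, 0, 0, 0], [23, 0, 0, 0, 0, 0, 0], [23, 0, 0, 0, 0, 0, 0]]}}

```text
t: 25.75
position: [0.6417, 0.1506, 0.0789]
eef_rot: [0.676, 0.21, 0.675, -0.209]
ft_force: [-1.4, -1.6, 5.9]
gripper_width: 0.292
```

```bash
python3 w.py w24
python3 - <<'E'
from h import *
plan([.6414,.1504,.078],np.radians(56));
E
```

```text
pos [0.6417 0.1506 0.0789] t 25.8 w 0.292 q6 0.73 
 shift units (tool) [ 0.03 -0.01 -0.  ] turn units [-0.09  0.01 -0.01] q6 after ~
```

View pics/w24.png

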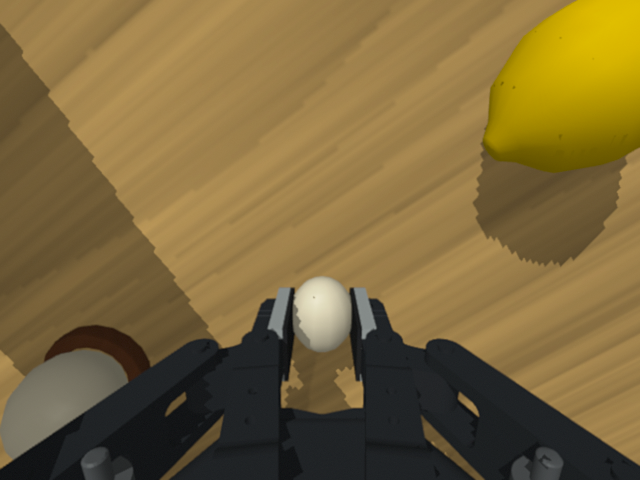

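{"fn": "servo_tool", "kwargs": {"rows": [[23, -0.2, 0, 0, 0, 0, 0], [23, -0.4, 0, 0, 0, 0, 0], [23, -0.7, 0, 0, 0, 0, 0], [23, -0.9, 0, 0, 0, 0, 0], [23, -0.9, 0, 0, 0, 0, 0]]}}

```text
t: 26.22
position: [0.6407, 0.1505, 0.1719]
eef_rot: [0.675, 0.209, 0.676, -0.21]
ft_force: [0.4, -0.4, 0.3]
gripper_width: 0.292
```

```bash
python3 w.py w25
python3 - <<'E'
from h import *
plan([.454,-.157,.18],np.radians(56));
E
```

```text
pos [0.6445 0.1511 0.179 ] t 26.27 w 0.292 q6 0.73 
 shift units (tool) [ -0.11 -12.06   0.57] turn units [-0.09  0.08 -0.07] q6 after ~
```

View pics/w25.png

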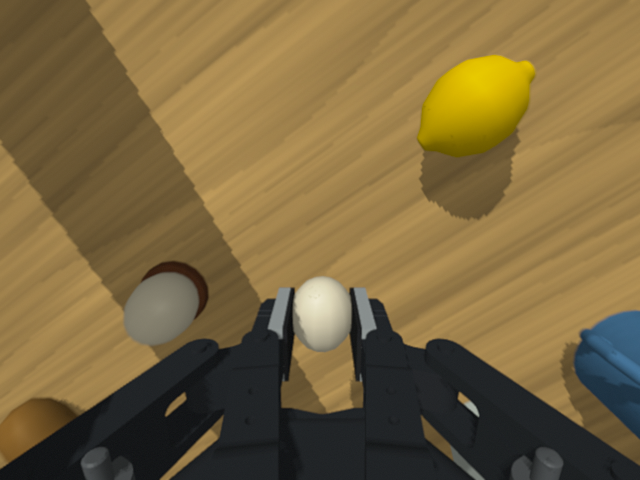

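{"fn": "servo_tool", "kwargs": {"rows": [[23, 0, -0.5, 0.02, 0, 0, 0], [23, 0, -1, 0.05, 0, 0, 0], [23, 0, -1, 0.05, 0, 0, 0], [23, 0, -1, 0.05, 0, 0, 0], [23, 0, -1, 0.05, 0, 0, 0]]}}

```text
t: 26.68
position: [0.5698, 0.0347, 0.1717]
eef_rot: [0.676, 0.209, 0.675, -0.209]
ft_force: [1.0, -0.0, -0.7]
gripper_width: 0.286
```

{"fn": "servo_tool", "kwargs": {"rows": [[23, 0, -1, 0.05, 0, 0, 0], [23, 0, -1, 0.05, 0, 0, 0], [23, 0, -1, 0.05, 0, 0, 0], [23, 0, -1, 0.05, 0, 0, 0], [23, 0, -1, 0.05, 0, 0, 0]]}}

```text
t: 27.1
position: [0.4911, -0.0935, 0.1718]
eef_rot: [0.676, 0.209, 0.675, -0.209]
ft_force: [0.1, 0.1, -0.5]
gripper_width: 0.286
```

{"fn": "servo_tool", "kwargs": {"rows": [[23, 0, -0.5, 0.05, 0, 0, 0], [23, 0, 0, 0, 0, 0, 0], [23, 0, 0, 0, 0, 0, 0]]}}

```text
t: 27.35
position: [0.4845, -0.1062, 0.1716]
eef_rot: [0.676, 0.21, 0.675, -0.21]
ft_force: [-0.6, -0.1, 0.7]
gripper_width: 0.293
```

```bash
python3 w.py w26
python3 - <<'E'
from h import *
plan([.454,-.157,.18],np.radians(56));
E
```

```text
pos [ 0.4849 -0.1056  0.1715] t 27.4 w 0.288 q6 0.26 
 shift units (tool) [-0.28 -1.99  0.12] turn units [-0.1   0.01 -0.01] q6 after ~
```

View pics/w26.png

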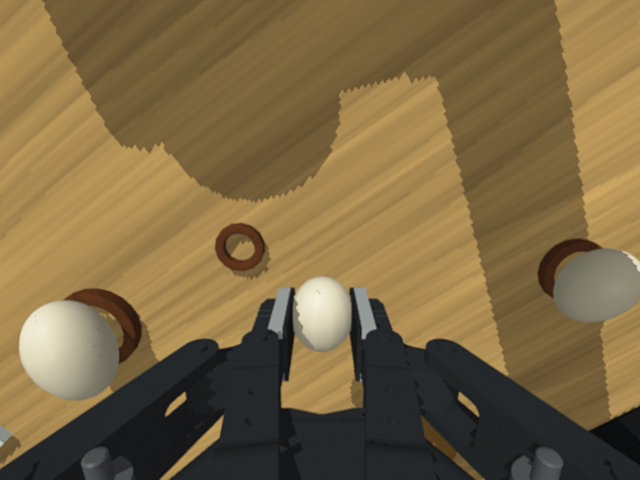

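Run:
```python
from wm import *
z=np.load('w_w26.npz');m=camera_model('wrist')
meas('w26',[('S',240,247,7,'ring')])
P=onplane(m,[(240,247)],.007,(z['p'],z['R']));print((P*1000).round(1),((P-z['p'])@z['R']*1000).round(1))
P=onplane(m,[(322,314)],z['p'][2]-.065,(z['p'],z['R']));print((P*1000).round(1),((P-z['p'])@z['R']*1000).round(1))
```

```text
S cen (439.5, -149.9) ell [ 439.6 -149.9] [4.  8.8] yaw 59.9 34 
S cen (452.9, -154.9) ell [ 452.9 -156. ] [29.7 30.8] yaw 176.2 379 
[[ 452.9 -155.9    7. ]] [[164.6 -59.    2. ]]
[[ 484.3 -106.1  106.6]] [[65.  -0.2 -0.3]]
```

{"fn": "servo_tool", "kwargs": {"rows": [[23, 0, -0.6, 0.03, 0, 0, 0], [23, 0, -0.9, 0.04, 0, 0, 0], [23, 0.2, -0.47, 0.02, 0, 0, 0], [23, 0.5, 0, 0, 0, 0, 0], [23, 0.6, 0, 0, 0, 0, 0]]}}

```text
t: 27.82
position: [0.4551, -0.1563, 0.1331]
eef_rot: [0.677, 0.209, 0.674, -0.209]
ft_force: [0.1, 0.7, -0.3]
gripper_width: 0.292
```

{"fn": "servo_tool", "kwargs": {"rows": [[23, 0.5, 0, 0, 0, 0, 0], [23, 0.4, 0, 0, 0, 0, 0], [23, 0.2, 0, 0, 0, 0, 0], [23, 0, 0, 0, 0, 0, 0], [23, 0, 0, 0, 0, 0, 0]]}}

```text
t: 28.23
position: [0.4538, -0.1554, 0.0991]
eef_rot: [0.675, 0.209, 0.676, -0.209]
ft_force: [-0.2, 0.6, -0.6]
gripper_width: 0.293
```

```bash
python3 w.py w27
python3 - <<'E'
from h import *
plan([.4533,-.1562,.0839],np.radians(56)); 
z=np.load('w_w27.npz');im=z['im'];save('c27',cv2.resize(im[200:400,220:430],None,fx=3,fy=3))
E
```

```text
pos [ 0.4541 -0.1557  0.0996] t 28.28 w 0.287 q6 0.14 
 shift units (tool) [ 0.52 -0.03 -0.01] turn units [-0.08  0.01 -0.  ] q6 after ~
```

View pics/c27.png

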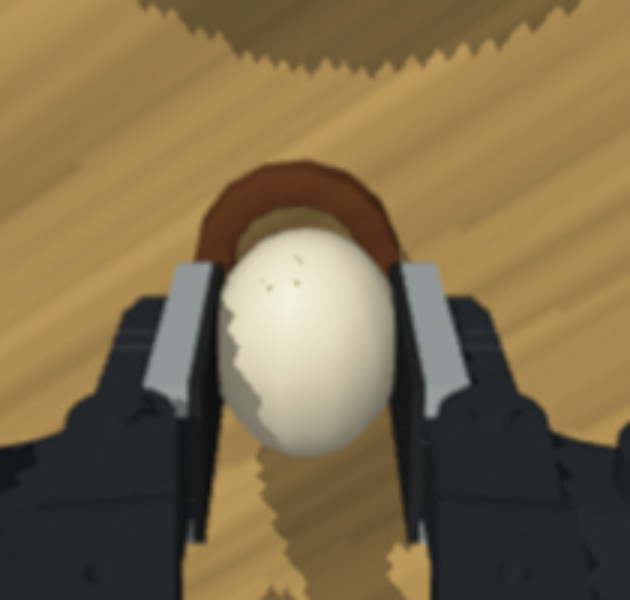

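Run:
```python
from wm import *
z=np.load('w_w27.npz');m=camera_model('wrist')
P=onplane(m,[(320,253.5),(286.5,281),(353,281)],.007,(z['p'],z['R']));print(((P-z['p'])@z['R']*1000).round(1))
```

```text
[[ 92.1  -1.1 -18.9]
 [ 92.1 -18.3  -4. ]
 [ 92.1  15.7  -3.9]]
```

{"fn": "servo_tool", "kwargs": {"rows": [[23, 0.15, -0.04, -0.02, 0, 0, 0], [23, 0.12, 0, 0, 0, 0, 0], [23, 0.08, 0, 0, 0, 0, 0], [23, 0.04, 0, 0, 0, 0, 0], [23, 0, 0, 0, 0, 0, 0]]}}

```text
t: 28.7
position: [0.4518, -0.1565, 0.087]
eef_rot: [0.675, 0.21, 0.676, -0.209]
ft_force: [0.2, 0.1, -0.1]
gripper_width: 0.287
```

```bash
python3 w.py w28
python3 - <<'E'
from h import *
plan([.4533,-.1562,.0839],np.radians(56)); 
z=np.load('w_w28.npz');im=z['im'];save('c28',cv2.resize(im[200:400,220:430],None,fx=3,fy=3))
E
```

```text
pos [ 0.4519 -0.1565  0.0872] t 28.75 w 0.287 q6 0.13 
 shift units (tool) [0.11 0.03 0.03] turn units [-0.09 -0.    0.  ] q6 after ~
```

View pics/c28.png

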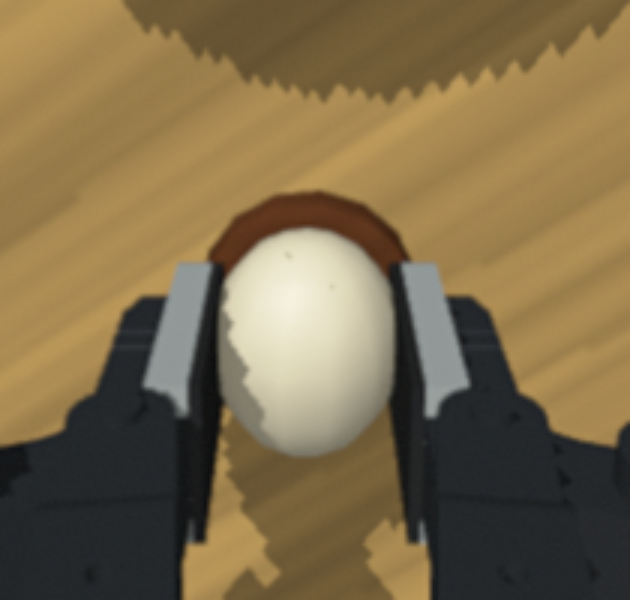

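{"fn": "servo_tool", "kwargs": {"rows": [[23, 0.04, 0, 0, 0, 0, 0], [23, 0.04, 0, 0, 0, 0, 0], [23, 0.02, 0, 0, 0, 0, 0], [23, 0, 0, 0, 0, 0, 0]]}}

```text
t: 29.08
position: [0.4526, -0.1569, 0.0846]
eef_rot: [0.676, 0.209, 0.675, -0.21]
ft_force: [0.3, 0.1, 1.5]
gripper_width: 0.285
```

```bash
python3 w.py w29
python3 - <<'E'
from wm import *
z=np.load('w_w28.npz');m=camera_model('wrist')
P=onplane(m,[(323.5,264),(290,284),(356,284)],.007,(z['p'],z['R']));print(((P-z['p'])@z['R']*1000).round(1))
E
```

```text
[[ 80.    0.6 -18. ]
 [ 80.  -15.3  -7.8]
 [ 80.   16.   -7.8]]
```

{"fn": "servo_tool", "kwargs": {"rows": [[23, 0.03, 0, 0, 0, 0, 0], [23, 0, 0, 0, 0, 0, 0], [23, 0, 0, 0, 0, 0, 0]]}}

```text
t: 29.38
position: [0.4528, -0.1569, 0.0842]
eef_rot: [0.676, 0.209, 0.675, -0.21]
ft_force: [0.2, -0.6, 6.0]
gripper_width: 0.289
```

{"fn": "servo_tool", "kwargs": {"rows": [[26, 0, 0, 0, 0, 0, 0], [28, 0, 0, 0, 0, 0, 0], [30, 0, 0, 0, 0, 0, 0], [33, 0, 0, 0, 0, 0, 0], [38, 0, 0, 0, 0, 0, 0]]}}

```text
t: 29.8
position: [0.4515, -0.1562, 0.0829]
eef_rot: [0.675, 0.209, 0.676, -0.209]
ft_force: [0.6, 0.2, 0.5]
gripper_width: 0.448
```

{"fn": "servo_tool", "kwargs": {"rows": [[45, 0, 0, 0, 0, 0, 0], [52, 0, 0, 0, 0, 0, 0], [55, -0.3, 0, 0, 0, 0, 0], [55, -0.6, 0, 0, 0, 0, 0], [55, -1, 0, 0, 0, 0, 0]]}}

```text
t: 30.22
position: [0.4498, -0.1554, 0.139]
eef_rot: [0.673, 0.21, 0.678, -0.209]
ft_force: [0.6, -0.5, 0.2]
gripper_width: 0.646
```

{"fn": "servo_tool", "kwargs": {"rows": [[55, -1, 0, 0, 0, 0, 0], [55, -1, 0, 0, 0, 0, 0], [55, -0.4, 0, 0, 0, 0, 0], [55, 0, 0, 0, 0, 0, 0]]}}

```text
t: 30.55
position: [0.4545, -0.1577, 0.217]
eef_rot: [0.678, 0.209, 0.672, -0.21]
ft_force: [0.6, -0.3, -0.8]
gripper_width: 0.641
```

```bash
python3 w.py w30
python3 - <<'E'
from wm import *
meas('w30',[('quail',322,240,19,'egg')])
print(pose()[0])
E
```

```text
quail cen (452.4, -157.3) ell [ 452.4 -157.3] [26.8 35. ] yaw 146.2 108 blunt/point w+ 23.1 w- 22.8
[ 0.45339263 -0.15717863  0.21481768]
```

View pics/w30.png

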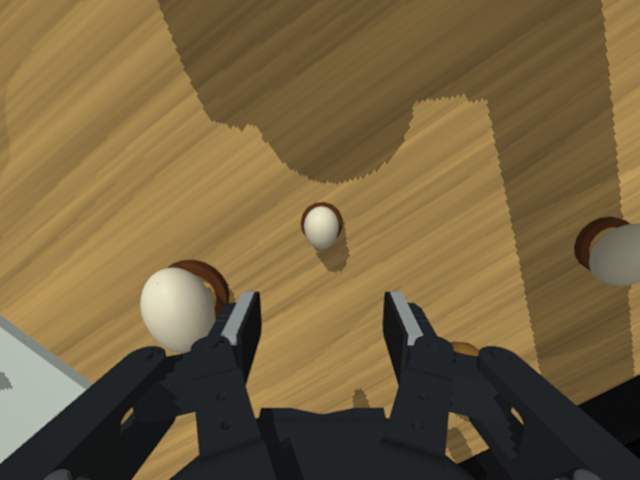

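{"fn": "servo_tool", "kwargs": {"rows": [[55, -1, 0, -0.6, 0, 0, 0], [55, -1, 0, -0.6, 0, 0, 0], [55, -0.5, 0, -0.3, 0, 0, 0], [55, 0, 0, 0, 0, 0, 0]]}}

```text
t: 30.93
position: [0.4146, -0.1306, 0.2895]
eef_rot: [0.676, 0.209, 0.674, -0.209]
ft_force: [-0.3, 0.3, 0.5]
gripper_width: 0.641
```

Run:
```python
from h import *
a=snapshot('scene');b=snapshot('top')
save('s_end',a);save('t_end',b);save('t_endc',cv2.resize(b[160:330,120:520],None,fx=2,fy=2,interpolation=cv2.INTER_CUBIC))
m=camera_model('top');hsv=cv2.cvtColor(b,cv2.COLOR_RGB2HSV)
for k,(u,v,z) in dict(henA=(183,290,28),henB=(302,214,28),quail=(395,288,19),goose=(459,290,34)).items():
    r=24;mk=(hsv[v-r:v+r,u-r:u+r,1]<75).astype(np.uint8)
    for c in cv2.findContours(mk,0,1)[0]:
        if len(c)>14:
            P=(onplane(m,c[:,0]+[u-r,v-r],z/1000)[:,:2]*1000).astype(np.float32);print(k,cv2.fitEllipse(P.reshape(-1,1,2)))
a0=cv2.imread('pics/top0.png');b1=cv2.imread('pics/t_end.png')
def cen(im,box,f):
    h=cv2.cvtColor(im,cv2.COLOR_BGR2HSV)[box];ys,xs=np.nonzero(f(h));return xs.mean().round(2),ys.mean().round(2)
print([cen(i,np.s_[190:235,160:220],lambda h:h[...,1]>190) for i in (a0,b1)])
```

```text
henA ((444.9363098144531, 287.61773681640625), (44.648704528808594, 56.199668884277344), 133.3838653564453)
henB ((610.6005859375, 36.2086181640625), (43.766746520996094, 55.09696578979492), 14.569334030151367)
quail ((443.01190185546875, -158.15406799316406), (59.02383804321289, 105.59130859375), 167.5577850341797)
goose ((449.46917724609375, -290.6751708984375), (91.63099670410156, 120.97955322265625), 55.00168228149414)
goose ((496.30059814453125, -240.18019104003906), (10.360438346862793, 23.44554328918457), 68.92485046386719)
[(np.float64(28.33), np.float64(22.39)), (np.float64(28.3), np.float64(22.31))]
```

View pics/t_endc.png

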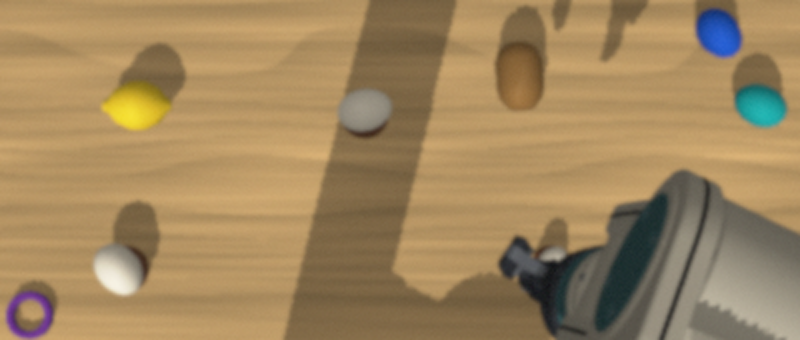

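View pics/s_end.png

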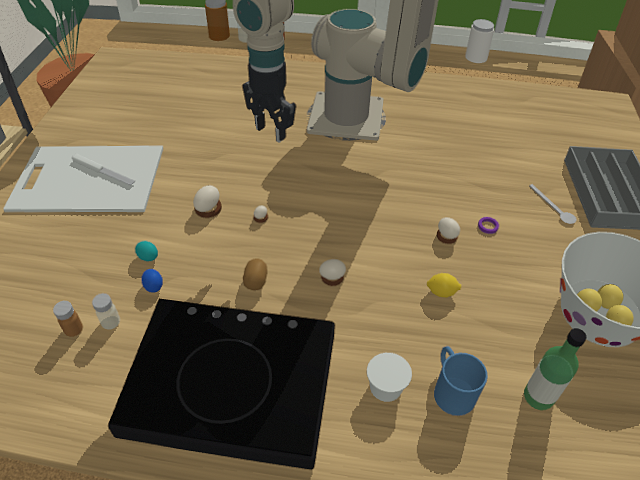

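The scene view shows all four eggs seated: goose (208,200), quail (261,213), hens (332,271) and (448,230). The lemon, potato and look-alikes are where they were. Handing in.

```bash
python3 -c "
from workcell import *
print(close_job())"
```

```text
the job is handed in; nothing more can be done
None
```

All four eggs are seated in their matching stands, and I handed the job in at about 31 s of the 128 s allowed. I placed them in the order asked: goose egg in the largest stand, a hen egg in each middle stand, then the quail egg in the smallest. Each was lowered until light contact (5–8 N) before I let go.

| Egg | Final position (mm) | Stand centre (mm) | Measured with |
|---|---|---|---|
| Goose | (442, −292) | (442, −290) | wrist camera, after release |
| Hen B | (610, 36) | (609, 36) | wrist and top cameras |
| Hen A | (444–445, 287) | (446, 287) | wrist and top cameras |
| Quail | (452, −157) | (453, −156) | wrist camera, after release |

- **Not confirmed from above:** in the last top picture the arm hid the goose egg and most of the quail egg, so that fit failed for those two. The final scene view shows both seated.
- **Other objects:** the lemon's position in the top picture is unchanged to 0.1 pixel. The potato, the blue and turquoise eggs and the purple ring look unmoved by eye; I did not measure them.
- **Camera disagreement:** the cameras differed by up to about 4 mm on stand positions. I centred each egg on the wrist view before lowering it.

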